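# Load, chock and index a tube on a bench turntable

## Task

Take the aluminium tube off its sloping stand and lay it in the two V-cradles of the bench turntable, centred along its length, set down rather than dropped. Then, before turning anything, stand the loose wooden chock on the turntable's deck midway between the two cradles, with its sloping face square and snug against the tube on the low, open side of the cradles. Finally swing the turntable by its upright handle all the way to its stop, with tube and chock still in place, let go, and leave the other things on the bench where they are.

Things in the scene. Friction and masses are not known exactly. Their poses are not given: they have to be found in the camera images.
- tube: Plain aluminium tube, 180 mm long, 44 mm in diameter, 0.3 to 0.6 kg, solid to the fingers at its dark ends. Origin at the middle of its axis; its x axis runs along the tube and at the start points up the slope. It starts on the stand at 35 degrees from level, low end against a foot stop, its middle 105 mm above the bench.
- stand: Fixed sloping stand; origin on the bench under the tube's middle, z up. Wooden foot 200 x 90 x 10 mm; a 40 mm wide steel rail rises at 35 degrees towards +x and carries two grey V-supports 98 mm apart (clear gap). Between them the tube's middle is free on both sides, the rail 16 mm below it.
- deck_center (a point): Middle of the top of the turntable's deck, on the axis of rotation, 40 mm above the bench; turns with it. Deck: dark steel disc, 240 mm in diameter. x: the line along which the tube must lie; z up. Two V-cradles, each 22 mm long in x, stand at x = -58 and +58 mm: 94 mm are free between them, down to the deck.
- seat (a point): Where the middle of the tube's axis must come: midway between the V-cradles, 34 mm above the deck, over the axis of rotation; turns with the turntable, axes as point deck_center. On its -y side the Vs have steep 60 degree cheeks, top 33 mm above the deck at y = -28 mm; on its +y side low 30 degree ramps, top 19 mm above the deck at y = +18 mm: the open side.
- chock_spot (a point): Point on the deck at y = +41.5 mm, x = 0 of point deck_center, midway between the cradles on the open side; turns with the turntable, axes as point deck_center. The chock's origin is here when its base is on the deck and its sloping face touches the seated tube; the chock's x axis then points to -y of this frame.
- handle (a point): Point on the axis of the turntable's upright handle, 55 mm above the deck; the handle is a plain pale wooden round post, 20 mm in diameter, standing 75 mm above the deck, 105 mm from the axis of rotation on the -y side of point deck_center.
- turntable (a joint): Angle of the turntable in rad; grows counter-clockwise seen from above. It starts anywhere from 0 to 0.5; the hard stop is at 1.571. It stays where it is left and needs about 4 to 5 N sideways at the handle.
- chock: Loose wooden chock, 0.2 kg, upright on the bench, its x axis roughly to the robot's right, up to 90 degrees off. Base 60 x 60 x 10 mm; origin mid-underside, z up. Sloping face, 60 mm wide along y, looks to +x: from the base's front top edge (x = 30, z = 10 mm) it leans back 60 degrees from level to 45 mm high at x = 10. Behind it a grip tab, 20 x 20 mm, centred at x = -18, y = 0, top 70 mm high.
- chock_toe (a point): Middle of the front top edge of the chock's base: x = +30, y = 0, z = 10 mm in the chock's frame. It is at y = +11.5 mm of point deck_center when the chock touches the seated tube.
- bottle: Bystander: white plastic bottle, 60 mm in diameter, 150 mm tall, standing beyond the work; origin under its middle. To be left alone.
- jar: Bystander: small glass jar with a steel lid, 48 mm in diameter, 60 mm tall; origin under its middle. To be left alone.
- spool: Bystander: grey ring-shaped spool lying flat, 70 mm in diameter, 30 mm tall; origin under its middle. To be left alone.
- meter: Bystander: black hand meter lying flat, 130 x 70 x 30 mm; origin under its middle. To be left alone.
- driver: Bystander: screwdriver, red handle, about 200 mm long, lying on the bench at the robot's right. To be left alone.
Things that resemble listed ones, but are neither listed nor needed, are in the scene too. Leave any green or turquoise look-alike of the chock alone.

How it is judged:
By the outcome, as a careful person would: the job done as asked, in the order asked, and still so for the second after the job is handed in, with the robot touching nothing.
It also fails if it takes over 72 s, if anything falls off the work surface, if the arm or the gripper's body presses on something with over 40 N, if the wrist force passes 120 N, or if a joint passes its speed limit or range.

## Robot

A 6-joint arm with a two-finger parallel gripper is mounted at the origin on the work surface. World frame = base frame: x ahead of the robot, y to its left, z up, the work surface at z = 0. Lengths are in m, angles in rad, forces in N, time in s.
With the tool pointing down it reaches from about 0.325 to 0.925 m from the base axis. Payload 3.1 kg.
Tool frame: the origin (TCP) lies at the very end of the fingers, on their centre line; the grasp point (between the pads) lies 19 mm behind it; y points along the fingers, z is the direction in which the jaws open and shut, and the axes are right-handed (so a half turn about y gives the same grasp; the last joint's range is limited). The gripper opens to 85 mm and grips with 20 to 120 N. Pads are 22 mm wide; open, the fingers measure 114 mm over their backs; the gripper's body (76 mm by 85 mm) begins 54 mm behind the grasp point. The pads swing forward as they close: fully open they stand 13 mm farther back than shut.
Start: joints at [-1.414, 0.217, 1.613, -0, 1.311, -0.112], TCP at [0.166, -0.603, 0.231] pointing down, gripper open.
Joint ranges: [-2.75, 2.75], [-0.78, 2.1], [0.31, 2.55], [-1.13, 4.27], [0.13, 2.63], [-2.58, 2.58]. Speed limits (rad/s): [2.79, 2.79, 3.14, 3.14, 3.14, 3.14].

## Interface

Orientations are given as a unit quaternion [w, x, y, z].
In Python, from rig import * gives the robot as it stands.
- The arm moves only by the tool servo_tool, never from a script. Its argument "commands" is one flat list of numbers, 7 for each row, row after row: the shift along the tool's x, y, z in m, then the turn, a rotation vector about the tool's x, y, z in rad, then the gripper's target within -1 to 1 (shut at 1, half-way at 0, fully open at -1). In form: [tx, ty, tz, ax, ay, az, hand, tx, ty, tz, ax, ay, az, hand, ...]. A call has 1 to 8 rows; each row shifts and turns the commanded pose from where the row before left it, along the tool's axes as they then stand; what a row does not reach is not made up. A row lasts 1/8 s, in which the tool goes at most 62.5 mm and 10.7 degrees, less where a joint would pass 70% of its speed; a pose out of reach is approached as far as the arm can. A call is refused whole if a number of a shift passes 0.0625 or a number of a turn 0.188, either way. A call with a gripper value outside its range is refused whole. The fingers move at their own pace and stop on an object; "force" is the grip in N (left out, the last holds). Time passes only in rows, so rows that do not move let the fingers close. It gives the time, the measured TCP pose, the force and the opening at its end, in the units of the state.
- sense(): the state, without advancing time (a new reading comes with each control period).
- read_camera(name): name is "scene" or "top" or "wrist"; returns the picture (400x640x3 uint8, blue, green, red); there is no depth.
- calibration(name): a dict with "K" (3x3 intrinsics, pixels), "k1" (the pictures are not rectified: a ray, as slopes to the right and down, at radius r is drawn at 1 + k1 r^2 times it, then the intrinsics apply), "T" (4x4, takes a point from camera to world coordinates). Camera axes: x right, y up, looking along -z (the intrinsics and any distortion apply to the point x, -y, -z); pixel columns grow to the right and rows downward; lengths in m; the calibration is good to about 2 mm. A picture is of the moment at which its call begins: read the wrist's pose just before it. calibration takes no time and is no camera call; for the wrist camera it gives the pose at the moment of the call.
- sign_off(): hands the job in, once; it reports no verdict.
The state is a dict: "time": time; "qpos": joint angles; "qvel": joint speeds; "joint_torque": joint torques, N m; "eef_pos": TCP position; "tcp_rot": TCP orientation; "ft_force": force on the tool from outside, world axes, zero at the start; "torque": the same for the moment, N m; "grip_width": finger opening in m.
Only numpy, scipy, OpenCV 4.12 (cv2) and the standard library are available. Lean on these libraries where they do the work, as an engineer would, in place of code of your own. Each camera call takes 0.05 s, during which the arm holds its last target.

## Working session

There is one attempt and no reset: what is moved stays moved. The work goes in short steps, Python scripts to look and compute and a tool call to move; the robot and the scene stay as the last step left them, time stands still between calls to the robot, and variables do not carry over. Pictures are saved under pics/ and viewed, and the job is handed in when it is done.

Besides the shell and the picture viewer there is one more tool, called after "Emit:" in YAML: its name, and indented under it one key for each argument. servo_tool: Moves the arm, as the interface text tells. Its arguments: {"type":"object","properties":{"commands":{"type":"array","items":{"type":"number"}},"force":{"type":"number"}},"required":["commands"]}

```bash
ls; mkdir -p pics; python3 - <<'E'
from rig import *
import cv2
print(sense())
for n in ["scene","top","wrist"]:
    c=calibration(n); print(n,c)
    cv2.imwrite(f"pics/{n}0.png",read_camera(n))
E
```

```text
pics
{'time': 0.0, 'qpos': array([-1.41421185e+00,  2.17785027e-01,  1.61495673e+00,  1.61286660e-05,
        1.31134223e+00, -1.12189980e-01]), 'qvel': array([ 0.00069062, -0.0005577 , -0.00167524, -0.00031396,  0.00149128,
        0.0005672 ]), 'joint_torque': array([ 1.05913117e-03, -3.96835077e+01, -3.03857911e+01, -1.84995165e-04,
        9.65465675e-03,  1.10630788e-05]), 'eef_pos': array([ 0.16586868, -0.60171478,  0.22993736]), 'tcp_rot': array([ 0.09472478, -0.09475286,  0.70161162, -0.69985016]), 'ft_force': array([ 0.8449438 , -0.00730548,  0.44535332]), 'torque': array([-0.03188723, -0.01571133, -0.02701895]), 'grip_width': 0.08545168560352163}
scene {'K': array([[399.92253383,   0.        , 315.8497516 ],
       [  0.        , 399.92253383, 201.36763828],
       [  0.        ,   0.        ,   1.        ]]), 'k1': -0.04344817149883783, 'T': array([[ 0.84066999, -0.31072942,  0.44353263,  1.1060704 ],
       [ 0.54151752,  0.49098693, -0.68241528, -0.81558131],
       [-0.00572222,  0.81386673,  0.58102341,  0.78319823],
       [ 0.        ,  0.        ,  0.        ,  1.  
[... 201 characters left out ...]
12, 'T': array([[-0.02259872,  0.98792681, -0.15326424,  0.39741362],
       [-0.99921818, -0.0272942 , -0.02860172, -0.01593221],
       [-0.03243963,  0.15249805,  0.98777124,  1.23959174],
       [ 0.        ,  0.        ,  0.        ,  1.        ]])}
wrist {'K': array([[297.85680323,   0.        , 316.11869706],
       [  0.        , 297.85680323, 196.23349024],
       [  0.        ,   0.        ,   1.        ]]), 'k1': -0.04693063046436951, 'T': array([[ 0.26570615,  0.92160881,  0.28290888,  0.23677758],
       [-0.96405086,  0.25476319,  0.07550926, -0.58249228],
       [-0.00248477, -0.29280183,  0.95616992,  0.37254101],
       [ 0.        ,  0.        ,  0.        ,  1.        ]])}
```

View pics/scene0.png

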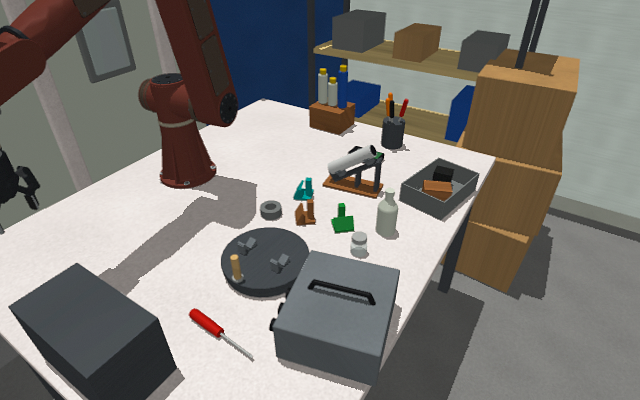

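View pics/top0.png

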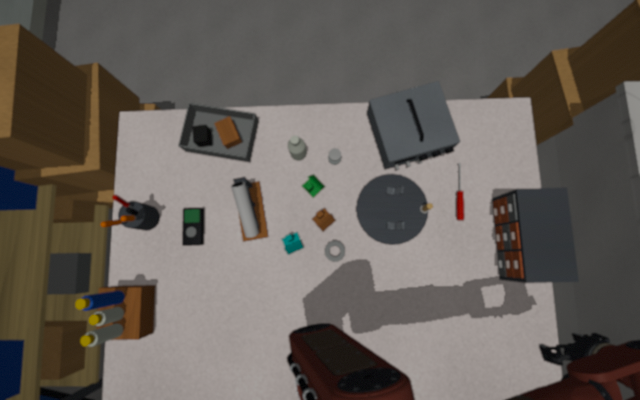

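View pics/wrist0.png

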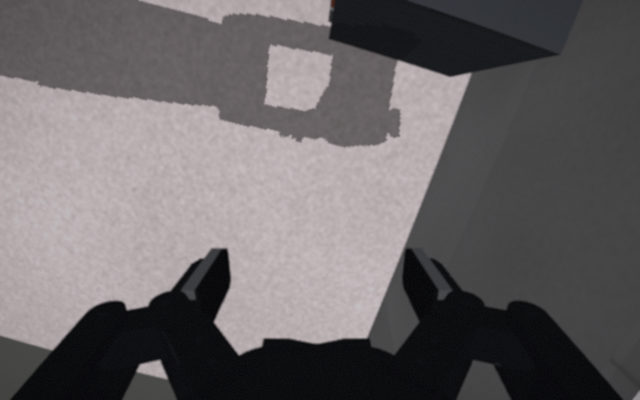

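```bash
cat > h.py <<'E'
from rig import *
import numpy as np, cv2
from scipy.spatial.transform import Rotation as R
def ray(c,uv):
    K=c["K"];k=c["k1"]
    d=(np.array(uv,float)-[K[0,2],K[1,2]])/K[0,0]
    s=d.copy()
    for _ in range(20): s=d/(1+k*(s@s))
    v=c["T"][:3,:3]@np.array([s[0],-s[1],-1]); return c["T"][:3,3],v
def atz(c,uv,z):
    o,v=ray(c,uv); return o+v*(z-o[2])/v[2]
def proj(c,p):
    p=np.atleast_2d(p);T=c["T"]; q=(p-T[:3,3])@T[:3,:3]
    s=np.c_[q[:,0]/-q[:,2],-q[:,1]/-q[:,2]]
    s=s*(1+c["k1"]*(s**2).sum(1))[:,None]
    return s*c["K"][0,0]+[c["K"][0,2],c["K"][1,2]]
def tri(obs):
    A=np.zeros((3,3));b=np.zeros(3)
    for c,uv in obs:
        o,v=ray(c,uv);v=v/np.linalg.norm(v);P=np.eye(3)-np.outer(v,v);A+=P;b+=P@o
    return np.linalg.solve(A,b)
def quat(q): return R.from_quat([q[1],q[2],q[3],q[0]])
def crop(img,x0,y0,x1,y1,f,name):
    im=cv2.resize(img[y0:y1,x0:x1],None,fx=f,fy=f,interpolation=cv2.INTER_CUBIC)
    for x in range((x0+9)//10*10,x1,10):
        cv2.line(im,((x-x0)*f,0),((x-x0)*f,6 if x%50 else 16),(0,0,255),1)
        if x%20==0: cv2.putText(im,str(x),((x-x0)*f,26),0,.4,(0,0,255),1)
    for y in range((y0+9)//10*10,y1,10):
        cv2.line(im,(0,(y-y0)*f),(6 if y%50 else 16,(y-y0)*f),(0,0,255),1)
        if y%20==0: cv2.putText(im,str(y),(18,(y-y0)*f+4),0,.4,(0,0,255),1)
    cv2.imwrite("pics/"+name,im)
E
python3 - <<'E'
from h import *
t=cv2.imread("pics/top0.png");s=cv2.imread("pics/scene0.png")
crop(t,215,160,345,260,6,"t_a.png")
crop(t,345,160,445,250,6,"t_b.png")
crop(s,280,130,400,240,5,"s_a.png")
crop(s,210,215,330,310,6,"s_b.png")
E
```

```text
(no output)
```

View pics/t_a.png

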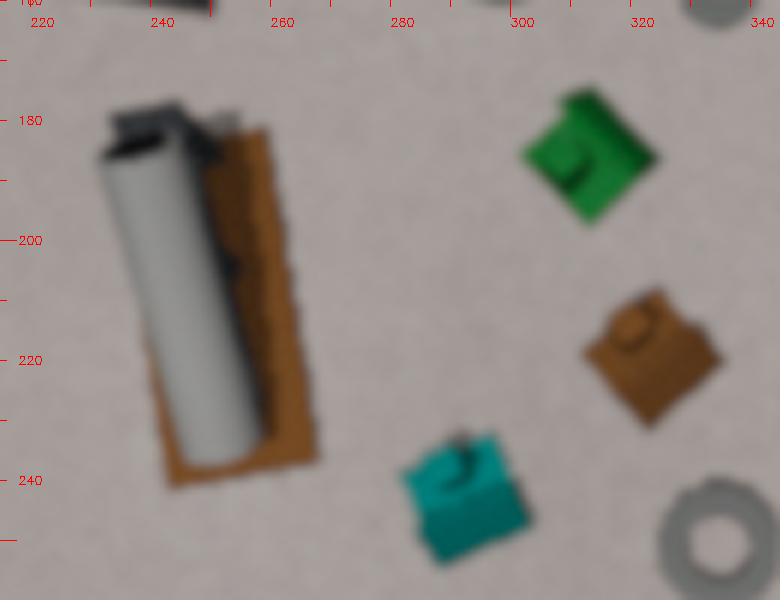

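View pics/t_b.png

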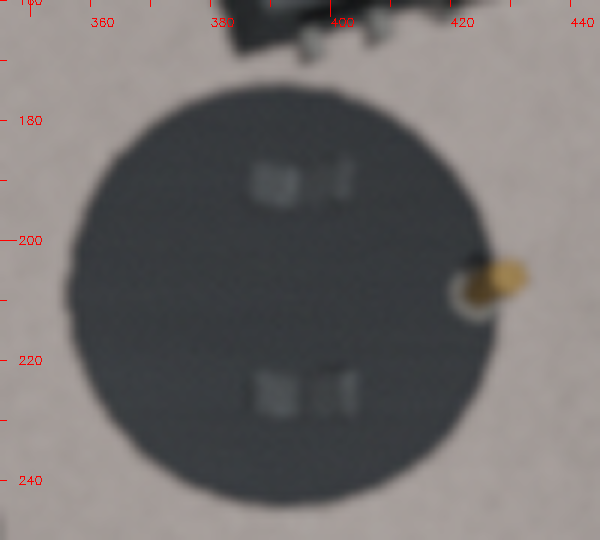

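View pics/s_a.png

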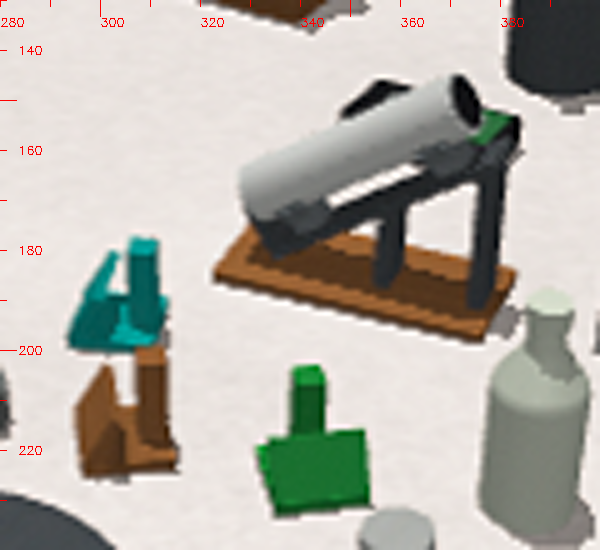

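View pics/s_b.png

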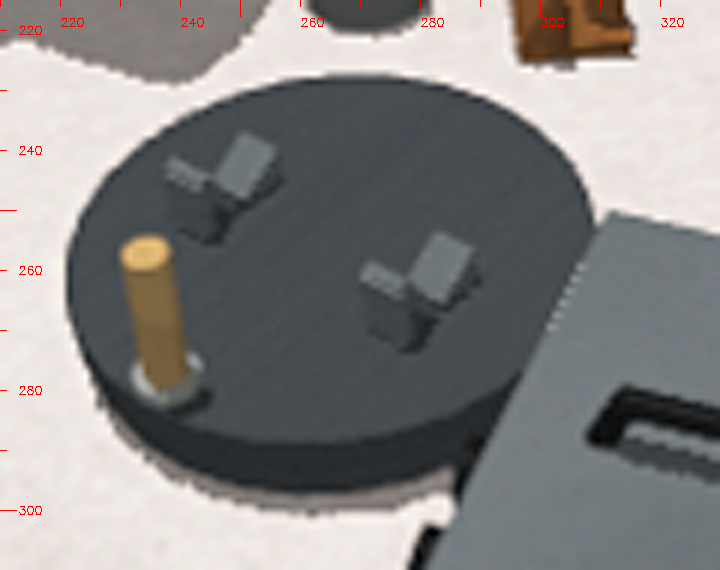

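```bash
python3 - <<'E'
from h import *
np.set_printoptions(precision=4,suppress=True)
t=calibration("top");s=calibration("scene")
print("R tool\n",quat(sense()["tcp_rot"]).as_matrix())
print("T wristcam in tool"); 
st=sense();Rt=quat(st["tcp_rot"]).as_matrix();w=calibration("wrist")["T"]
print(Rt.T@w[:3,:3],Rt.T@(w[:3,3]-st["eef_pos"]))
for uv in [(243.3,241.2),(268,236.7),(259.2,181.7)]: print("foot",atz(t,uv,.01))
for uv in [(312.5,219.2),(323.3,231.7),(335.3,220.3),(324.7,208.3)]: print("chock",atz(t,uv,.01))
print("tab",atz(t,(320.3,215),.07))
# deck rim in top
for uv in [(356,209),(428,208),(391,174),(392,244)]: print("deck",atz(t,uv,.04))
print("handle top",atz(t,(429.5,206),.115), tri([(t,(429.5,206)),(s,(234.5,257))]))
# box top corners: scene vs top
b=cv2.imread("pics/top0.png");crop(b,360,75,470,175,6,"t_c.png")
E
```

```text
R tool
 [[-0.9641 -0.0003  0.2656]
 [-0.2656  0.0018 -0.9641]
 [-0.0002 -1.     -0.0018]]
T wristcam in tool
[[-0.0002 -0.9561 -0.293 ]
 [ 0.0003  0.293  -0.9561]
 [ 1.     -0.0002  0.0003]] [-0.0735 -0.1424 -0.0001]
foot [0.4594 0.2767 0.01  ]
foot [0.4726 0.1921 0.01  ]
foot [0.6645 0.2226 0.01  ]
chock [0.5285 0.0394 0.01  ]
chock [0.485  0.0037 0.01  ]
chock [ 0.5227 -0.0381  0.01  ]
chock [ 0.5649 -0.0031  0.01  ]
tab [0.5351 0.0111 0.07  ]
deck [ 0.5556 -0.1075  0.04  ]
deck [ 0.5525 -0.3458  0.04  ]
deck [ 0.6714 -0.2298  0.04  ]
deck [ 0.4369 -0.2207  0.04  ]
handle top [ 0.5489 -0.3303  0.115 ] [ 0.5509 -0.3295  0.112 ]
```

View pics/t_c.png

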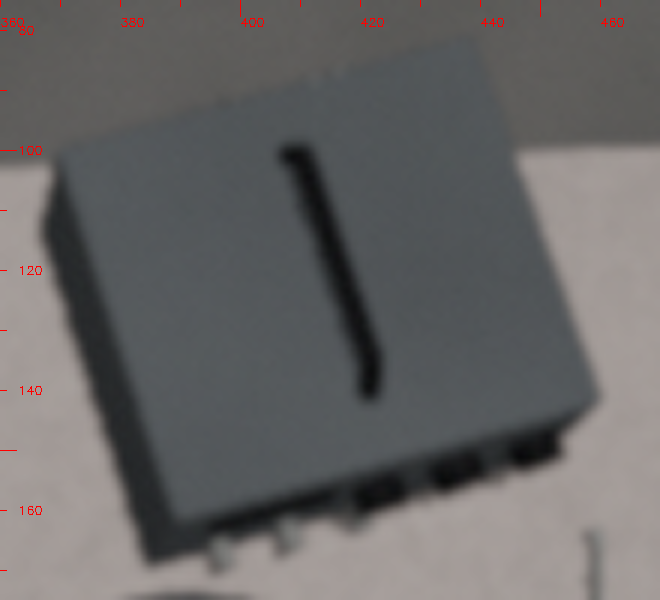

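```bash
python3 - <<'E'
from h import *
np.set_printoptions(precision=4,suppress=True)
t=calibration("top");s=calibration("scene")
print(tri([(t,(389,162)),(s,(311,251))]),tri([(t,(370,100)),(s,(399,268))]))
b=cv2.imread("pics/scene0.png");crop(b,260,240,410,380,5,"s_c.png")
E
```

```text
[ 0.6959 -0.2116  0.1117] [ 0.9045 -0.1596  0.1203]
```

View pics/s_c.png

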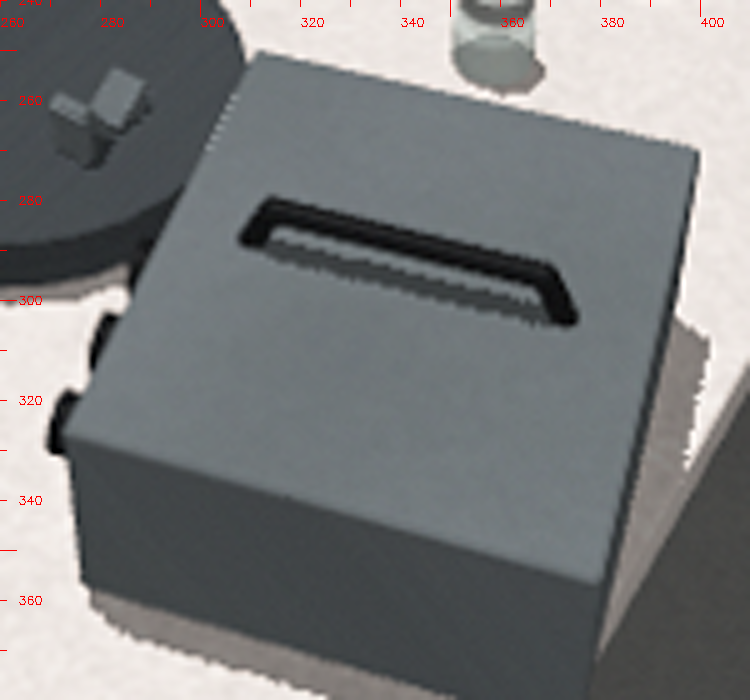

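```bash
cat >> h.py <<'E'
def Rtool(yaw,tilt=0.0):
    """jaw axis z horizontal at yaw; tool y down, tilted by `tilt` about jaw axis (positive: approach leans along -x_tool at level)"""
    z=np.array([np.cos(yaw),np.sin(yaw),0]); y=np.array([0,0,-1.0]); x=np.cross(y,z)
    R0=np.c_[x,y,z]
    return R0@R.from_rotvec([0,0,tilt]).as_matrix()
def plan(p1,R1,n,p0=None,R0=None,g=-1):
    st=sense()
    if p0 is None: p0=st["eef_pos"]
    if R0 is None: R0=quat(st["tcp_rot"]).as_matrix()
    a=R.from_matrix(R0.T@R1).as_rotvec()/n
    S=sum(R.from_rotvec(a*i).as_matrix() for i in range(n))
    t=np.linalg.solve(S,R0.T@(np.array(p1)-p0))
    print("rows",n,"t mm",np.round(t*1e3,1),"|t|",round(np.linalg.norm(t)*1e3,1),"a",np.round(a,4))
    return t,a
E
python3 - <<'E'
from h import *
plan([.5,-.2,.33],Rtool(-np.pi/2),12)
E
```

```text
rows 12 t mm [-32.5  -8.3 -29.2] |t| 44.5 a [0.0002 0.0224 0.    ]
```

Emit:
servo_tool:
  commands: [-0.033,-0.008,-0.029,0,0.022,0,-1,-0.033,-0.008,-0.029,0,0.022,0,-1,-0.033,-0.008,-0.029,0,0.022,0,-1,-0.033,-0.008,-0.029,0,0.022,0,-1,-0.033,-0.008,-0.029,0,0.022,0,-1,-0.033,-0.008,-0.029,0,0.022,0,-1]

```text
time: 0.9
eef_pos: [0.323, -0.3892, 0.2792]
tcp_rot: [0.048, -0.048, 0.706, -0.705]
ft_force: [1.1, -0.2, -0.5]
grip_width: 0.0852
```

Emit:
servo_tool:
  commands: [-0.033,-0.008,-0.029,0,0.022,0,-1,-0.033,-0.008,-0.029,0,0.022,0,-1,-0.033,-0.008,-0.029,0,0.022,0,-1,-0.033,-0.008,-0.029,0,0.022,0,-1,-0.033,-0.008,-0.029,0,0.022,0,-1,-0.033,-0.008,-0.029,0,0.022,0,-1,0,0,0,0,0,0,-1,0,0,0,0,0,0,-1]

```text
time: 1.9
eef_pos: [0.505, -0.2012, 0.3267]
tcp_rot: [0.001, -0.002, 0.707, -0.707]
ft_force: [1.1, -0.3, -0.8]
grip_width: 0.0855
```

```bash
python3 - <<'E'
from h import *
import pickle
np.set_printoptions(precision=4,suppress=True)
s=sense();print(s["time"],s["eef_pos"],s["qpos"],quat(s["tcp_rot"]).as_matrix())
c=calibration("wrist");im=read_camera("wrist");cv2.imwrite("pics/w1.png",im);pickle.dump(c,open("w1.pkl","wb"))
E
```

```text
1.9 [ 0.505  -0.2012  0.3267] [-0.5079 -0.0201  1.6924 -0.0007  1.4705  1.0576] [[-1.     -0.0014  0.0054]
 [-0.0054  0.     -1.    ]
 [ 0.0014 -1.     -0.    ]]
```

View pics/w1.png

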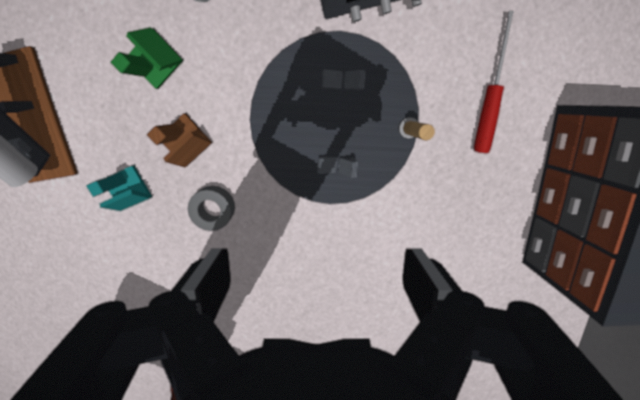

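```bash
python3 - <<'E'
from h import *
im=cv2.imread("pics/w1.png")
g=np.clip(im.astype(float)*2.2,0,255).astype(np.uint8)
crop(g,240,20,440,210,4,"w1a.png")
crop(im,80,10,240,230,4,"w1b.png")
E
```

```text
(no output)
```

View pics/w1a.png

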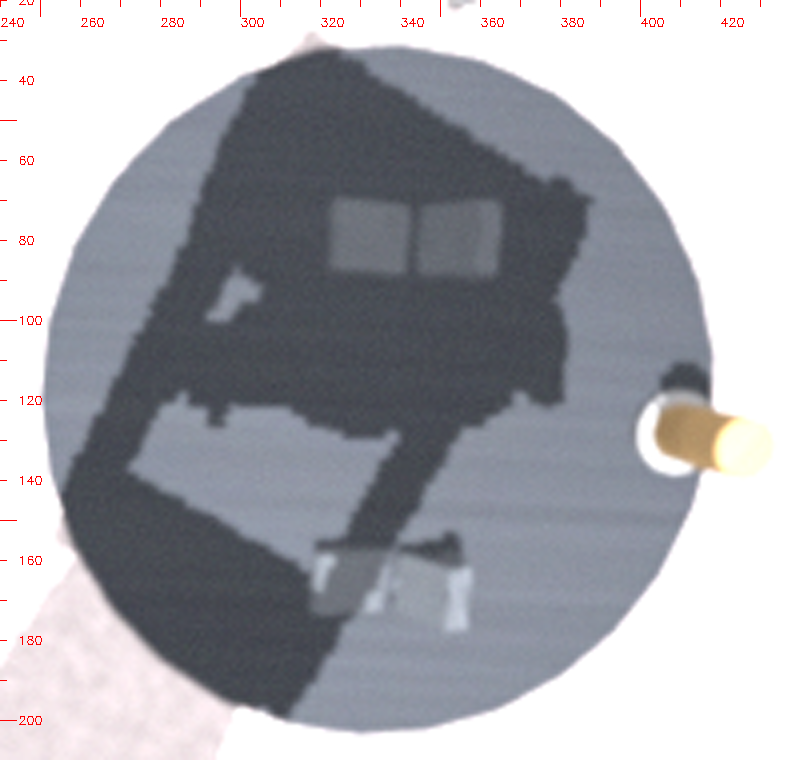

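View pics/w1b.png

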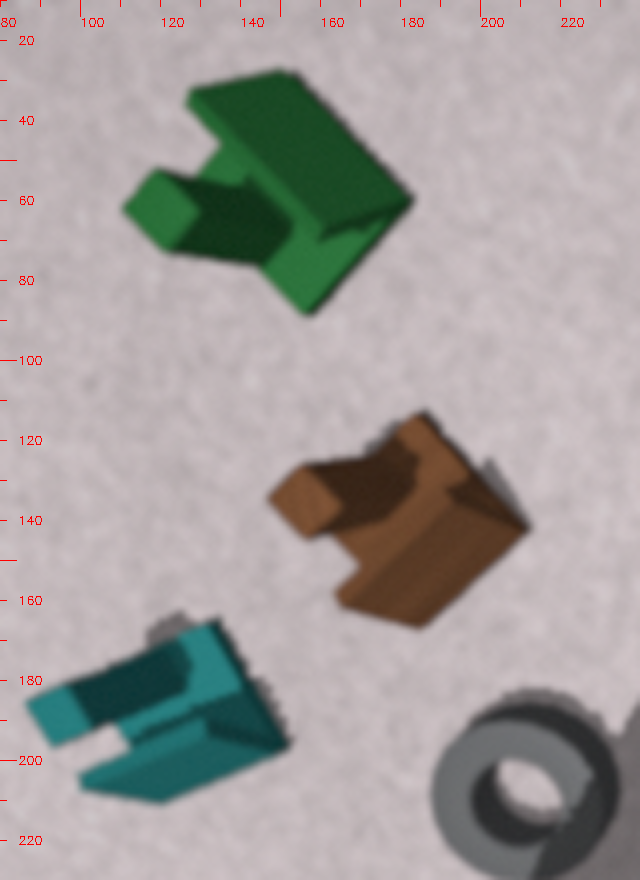

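```bash
python3 - <<'E'
from h import *
import pickle
from scipy.optimize import least_squares
np.set_printoptions(precision=4,suppress=True)
c=pickle.load(open("w1.pkl","rb"))
im=cv2.imread("pics/w1.png")
# rim: scan radially for deck edge in projected space
c0=np.array([.554,-.2265]);pts=[]
for a in np.radians(np.arange(0,360,5)):
    rr=np.arange(.105,.14,.0005)
    P=np.c_[c0[0]+rr*np.cos(a),c0[1]+rr*np.sin(a),np.full(len(rr),.04)]
    uv=proj(c,P).astype(np.float32)
    v=cv2.remap(im.sum(2).astype(np.float32),uv[:,0].reshape(1,-1).copy(),uv[:,1].reshape(1,-1).copy(),1)[0]
    d=np.diff(v);k=d.argmax()
    if d[k]>8: pts.append(P[k])
pts=np.array(pts)
f=lambda p:np.hypot(pts[:,0]-p[0],pts[:,1]-p[1])-p[2]
r=least_squares(f,[.554,-.2265,.12],loss="soft_l1",f_scale=.002);print("deck",r.x,len(pts),np.std(f(r.x)))
ctr=r.x[:2]
U=lambda x,y:(x/4+240,y/4+20)
hb=atz(c,U(675,433),.042);ht=atz(c,U(742,445),.115)
t=calibration("top");s=calibration("scene")
print("handle",hb,ht,tri([(c,U(742,445)),(t,(429.5,206)),(s,(234.5,257))]))
for h in (hb,ht): d=h[:2]-ctr;print("th",np.arctan2(d[0],-d[1]),np.hypot(*d))
# cradle valley ends  (z=.044)
for q in [(414,205),(414,275),(388,560),(375,612)]: print("valley",atz(c,U(*q),.044))
# low ramp top outer edge z=.059 , far cradle left edge
for q in [(333,198),(328,272),(318,556),(310,612)]: print("ramp edge z59",atz(c,U(*q),.059))
for q in [(502,203),(498,278),(472,570),(468,630)]: print("cheek top z73",atz(c,U(*q),.073))
V=lambda x,y:(x/4+80,y/4+10)
for q,z in [((425,410),.01),((530,528),.01),((418,628),.01)]: print("chock base",atz(c,V(*q),z))
for q in [(268,497),(303,465),(343,505),(310,538),(306,501)]: print("tab top",atz(c,V(*q),.07))
for q in [(335,598),(452,485)]: print("slope top",atz(c,V(*q),.045))
E
```

```text
deck [ 0.5539 -0.2263  0.1186] 72 0.0011346677518012341
handle [ 0.5482 -0.3318  0.042 ] [ 0.5502 -0.3296  0.115 ] [ 0.5507 -0.3299  0.1123]
th -0.053639502575646196 0.10562563352086451
th -0.035410585622988835 0.10336015504326873
valley [ 0.6222 -0.2372  0.044 ]
valley [ 0.6    -0.2378  0.044 ]
valley [ 0.5025 -0.2314  0.044 ]
valley [ 0.4834 -0.2272  0.044 ]
ramp edge z59 [ 0.6226 -0.2098  0.059 ]
ramp edge z59 [ 0.6    -0.2085  0.059 ]
ramp edge z59 [ 0.5065 -0.206   0.059 ]
ramp edge z59 [ 0.4866 -0.2034  0.059 ]
cheek top z73 [ 0.6201 -0.262   0.073 ]
cheek top z73 [ 0.5979 -0.2618  0.073 ]
cheek top z73 [ 0.5045 -0.2577  0.073 ]
cheek top z73 [ 0.4838 -0.2573  0.073 ]
chock base [ 0.5678 -0.0059  0.01  ]
chock base [ 0.5237 -0.0419  0.01  ]
chock base [0.4845 0.0066 0.01  ]
tab top [0.5414 0.0255 0.07  ]
tab top [0.5518 0.0119 0.07  ]
tab top [0.5386 0.0001 0.07  ]
tab top [0.5277 0.013  0.07  ]
tab top [0.54   0.0126 0.07  ]
slope top [0.5027 0.0202 0.045 ]
slope top [ 0.5429 -0.0275  0.045 ]
```

```bash
python3 - <<'E'
from h import *
plan([.50,.24,.21],Rtool(np.radians(9-90),np.radians(35)),12)
E
```

```text
rows 12 t mm [  0.5  10.4 -36.6] |t| 38.1 a [-0.0039 -0.0123  0.0509]
```

Emit:
servo_tool:
  commands: [0.0005,0.0104,-0.0366,-0.004,-0.012,0.051,-1,0.0005,0.0104,-0.0366,-0.004,-0.012,0.051,-1,0.0005,0.0104,-0.0366,-0.004,-0.012,0.051,-1,0.0005,0.0104,-0.0366,-0.004,-0.012,0.051,-1,0.0005,0.0104,-0.0366,-0.004,-0.012,0.051,-1,0.0005,0.0104,-0.0366,-0.004,-0.012,0.051,-1]

```text
time: 2.7
eef_pos: [0.5019, 0.0187, 0.2662]
tcp_rot: [0.134, 0.082, 0.707, -0.69]
ft_force: [0.3, 0.6, -0.4]
grip_width: 0.0855
```

Emit:
servo_tool:
  commands: [0.0005,0.0104,-0.0366,-0.004,-0.012,0.051,-1,0.0005,0.0104,-0.0366,-0.004,-0.012,0.051,-1,0.0005,0.0104,-0.0366,-0.004,-0.012,0.051,-1,0.0005,0.0104,-0.0366,-0.004,-0.012,0.051,-1,0.0005,0.0104,-0.0366,-0.004,-0.012,0.051,-1,0.0005,0.0104,-0.0366,-0.004,-0.012,0.051,-1,0,0,0,0,0,0,-1,0,0,0,0,0,0,-1]

```text
time: 3.7
eef_pos: [0.5016, 0.2393, 0.2113]
tcp_rot: [0.264, 0.161, 0.689, -0.655]
ft_force: [-0.7, 0.3, 0.2]
grip_width: 0.0851
```

```bash
python3 - <<'E'
from h import *
import pickle
np.set_printoptions(precision=4,suppress=True)
s=sense();print(s["time"],s["eef_pos"],s["qpos"],quat(s["tcp_rot"]).as_matrix())
c=calibration("wrist");im=read_camera("wrist");cv2.imwrite("pics/w2.png",im);pickle.dump(c,open("w2.pkl","wb"))
crop(im,215,40,415,340,3,"w2a.png")
E
```

```text
3.7 [0.5016 0.2393 0.2113] [ 0.3935 -0.2292  2.2058 -0.2501  0.5801  1.9802] [[-0.8087  0.5681  0.1524]
 [-0.1238  0.089  -0.9883]
 [-0.575  -0.8181 -0.0017]]
```

View pics/w2.png

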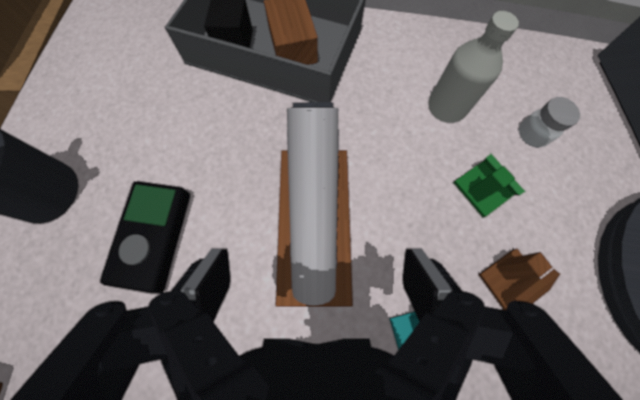

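View pics/w2a.png

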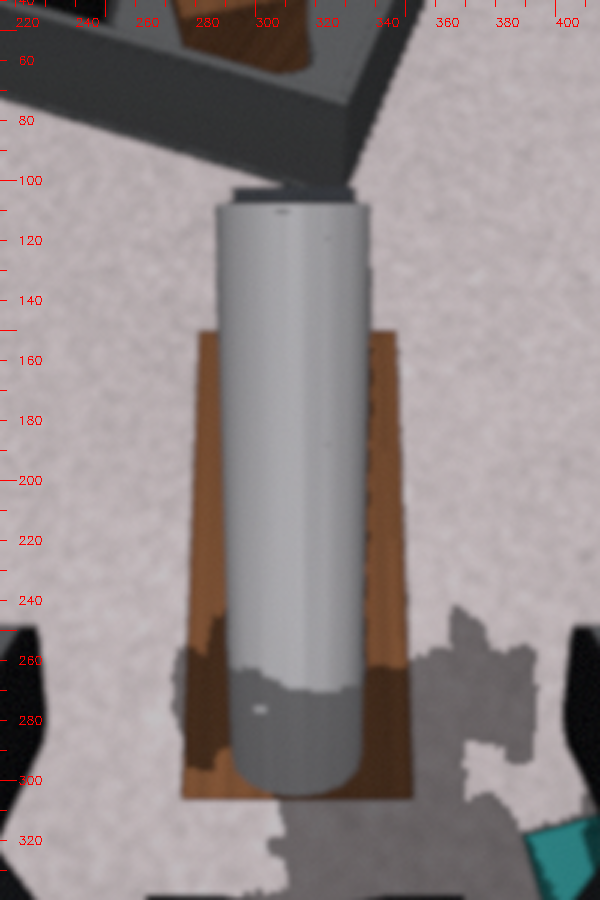

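```bash
python3 - <<'E'
from h import *
import pickle
from scipy.optimize import least_squares
np.set_printoptions(precision=4,suppress=True)
c=pickle.load(open("w2.pkl","rb"))
s=np.radians(35)
def axes(yaw):
    t=np.array([np.cos(s)*np.cos(yaw),np.cos(s)*np.sin(yaw),np.sin(s)])
    n=np.array([-np.sin(s)*np.cos(yaw),-np.sin(s)*np.sin(yaw),np.cos(s)]); return t,n
def f(p,zp=.105,w=1000):
    t,n=axes(p[3]);m=p[:3]
    P=proj(c,[m+.09*t+.022*n,m-.09*t+.022*n])
    return np.r_[(P-[[312.7,108],[313.3,305.0]]).ravel(),(p[2]-zp)*w]
for w in (1000,0.01):
    r=least_squares(f,[.5645,.25,.105,.157],args=(.105,w),x_scale=[.01,.01,.01,.1]);print(r.x,np.degrees(r.x[3]),r.fun)
p=least_squares(f,[.5645,.25,.105,.157]).x
t,n=axes(p[3]);g=p[:3]-n*.019
st=sense();Rt=quat(st["tcp_rot"]).as_matrix()
print("target TCP",g,"tool delta",Rt.T@(g-st["eef_pos"]))
R1=Rtool(p[3]-np.pi/2,s); print("rot err",R.from_matrix(Rt.T@R1).as_rotvec())
T=calibration("top");S=calibration("scene")
for C in (T,S): print(proj(C,[p[:3]+.09*t+.022*n,p[:3]-.09*t+.022*n]))
plan(g,R1,5)
E
```

```text
[0.5534 0.2502 0.1047 0.1516] 8.687183680400974 [-0.     -0.412  -0.0009  0.4107 -0.3319]
[0.5537 0.2503 0.1036 0.1516] 8.688338614559646 [ 0. -0.  0.  0. -0.]
target TCP [0.5642 0.2518 0.0891] tool delta [ 0.0189  0.1368 -0.0028]
rot err [ 0.0021 -0.0006 -0.0027]
[[236.6047 187.239 ]
 [250.9948 237.3706]]
[[368.3814 144.7287]
 [326.5245 163.077 ]]
rows 5 t mm [ 3.8 27.4 -0.6] |t| 27.6 a [ 0.0004 -0.0001 -0.0005]
```

Emit:
servo_tool:
  commands: [0.0095,0.02,-0.0015,0.002,0,-0.002,-1,0.0095,0.03,-0.0015,0,0,0,-1,0,0.03,0,0,0,0,-1,0,0.03,0,0,0,0,-1,0,0.027,0,0,0,0,-1,0,0,0,0,0,0,-1]

```text
time: 4.5
eef_pos: [0.5639, 0.251, 0.0869]
tcp_rot: [0.262, 0.161, 0.688, -0.657]
ft_force: [0.1, -0.1, 0.4]
grip_width: 0.0857
```

```bash
python3 - <<'E'
from h import *
import pickle
np.set_printoptions(precision=4,suppress=True)
s=sense();print(s["time"],s["eef_pos"],s["qpos"],quat(s["tcp_rot"]).as_matrix())
c=calibration("wrist");im=read_camera("wrist");cv2.imwrite("pics/w3.png",im);pickle.dump(c,open("w3.pkl","wb"))
E
```

```text
4.5 [0.5639 0.251  0.0869] [ 0.366   0.1353  2.1401 -0.4363  0.2951  2.1684] [[-0.8113  0.5652  0.1493]
 [-0.1228  0.085  -0.9888]
 [-0.5716 -0.8205  0.0004]]
```

View pics/w3.png

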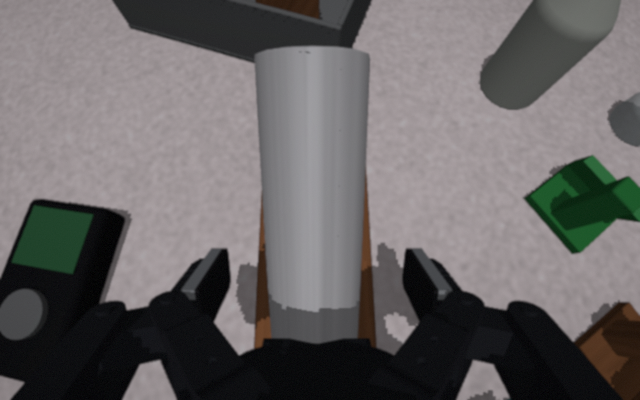

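```bash
python3 - <<'E'
from h import *
import pickle
np.set_printoptions(precision=4,suppress=True)
im=cv2.imread("pics/w3.png");crop(im,240,30,390,130,5,"w3a.png")
c=pickle.load(open("w3.pkl","rb"));st=sense();Rt=quat(st["tcp_rot"]).as_matrix();p=st["eef_pos"]
for x in (-.095,-.09,-.085,-.08): print(x,proj(c,p+Rt@[x,-.041,0]))
for z in(-.022,.022):print(proj(c,p+Rt@[-.09,-.019,z]))
E
```

```text
-0.095 [[314.634   30.9102]]
-0.09 [[314.6547  48.4227]]
-0.085 [[314.6753  65.5312]]
-0.08 [[314.6958  82.2309]]
[[257.394   59.0989]]
[[372.3987  59.077 ]]
```

View pics/w3a.png

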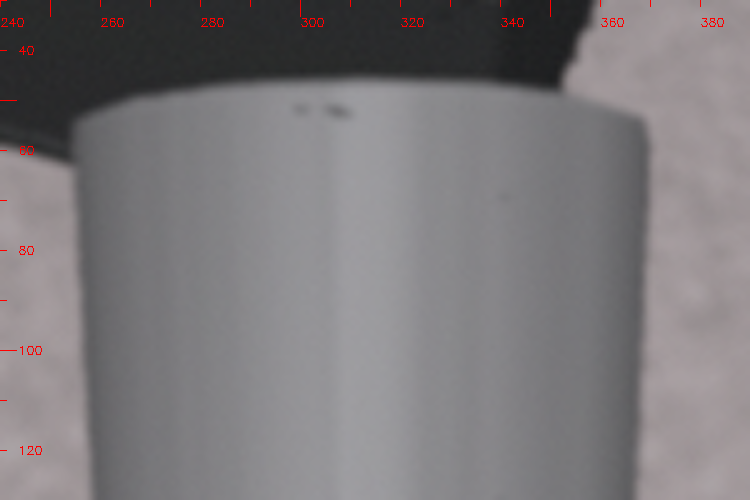

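Emit:
servo_tool:
  commands: [0,0,-0.001,0,0,0,1,0,0,0,0,0,0,1,0,0,0,0,0,0,1,0,0,0,0,0,0,1,0,0,0,0,0,0,1,0,0,0,0,0,0,1]
  force: 70

```text
time: 5.3
eef_pos: [0.5636, 0.2523, 0.0901]
tcp_rot: [0.264, 0.161, 0.688, -0.657]
ft_force: [-5.7, -9.7, 9.3]
grip_width: 0.0424
```

Emit:
servo_tool:
  commands: [0,-0.01,0,0,0,0,1,0,-0.02,0,0,0,0,1,0,-0.03,0,0,0,0,1,0,-0.03,0,0,0,0,1,0,-0.02,0,0,0,0,1,0,0,0,0,0,0,1,0,0,0,0,0,0,1]

```text
time: 6.18
eef_pos: [0.5, 0.2443, 0.1773]
tcp_rot: [0.263, 0.16, 0.689, -0.656]
ft_force: [-0.2, 0.7, -3.9]
grip_width: 0.042
```

```bash
python3 - <<'E'
from h import *
import pickle
np.set_printoptions(precision=4,suppress=True)
s=sense();print(s["time"],s["eef_pos"],s["qpos"],quat(s["tcp_rot"]).as_matrix(),s["ft_force"],s["grip_width"])
c=calibration("wrist");im=read_camera("wrist");cv2.imwrite("pics/w4.png",im);pickle.dump(c,open("w4.pkl","wb"))
st=s;Rt=quat(st["tcp_rot"]).as_matrix();p=st["eef_pos"]
for x in (-.095,-.09,-.085): print(x,proj(c,p+Rt@[x,-.041,0]))
for z in(-.022,.022):print(proj(c,p+Rt@[-.09,-.019,z]))
crop(im,200,20,430,350,2,"w4a.png")
E
```

```text
6.175 [0.5    0.2443 0.1773] [ 0.4071 -0.17    2.2281 -0.2993  0.5084  2.044 ] [[-0.8104  0.5656  0.1526]
 [-0.1249  0.0876 -0.9883]
 [-0.5724 -0.82   -0.0003]] [-0.2264  0.6663 -3.935 ] 0.04196687229703626
-0.095 [[316.1556  34.229 ]]
-0.09 [[316.155   51.4818]]
-0.085 [[316.1544  68.3408]]
[[259.261   61.5805]]
[[373.069   61.5784]]
```

View pics/w4a.png

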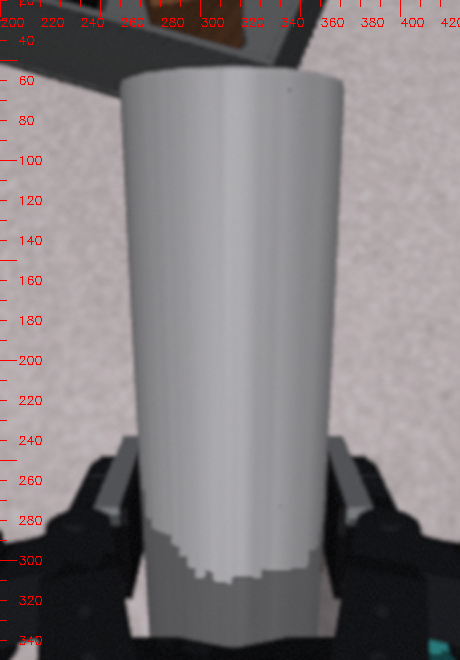

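```bash
python3 - <<'E'
from h import *
plan([.50,-.07,.26],Rtool(-np.pi/2-.02,0),10)
E
```

```text
rows 10 t mm [-0.6 -9.  31.2] |t| 32.5 a [ 0.0053  0.0168 -0.0607]
```

Emit:
servo_tool:
  commands: [-0.0006,-0.009,0.0312,0.0053,0.0168,-0.0607,1,-0.0006,-0.009,0.0312,0.0053,0.0168,-0.0607,1,-0.0006,-0.009,0.0312,0.0053,0.0168,-0.0607,1,-0.0006,-0.009,0.0312,0.0053,0.0168,-0.0607,1,-0.0006,-0.009,0.0312,0.0053,0.0168,-0.0607,1]

```text
time: 6.85
eef_pos: [0.5009, 0.0857, 0.2171]
tcp_rot: [0.129, 0.084, 0.707, -0.69]
ft_force: [1.0, 1.1, -3.8]
grip_width: 0.0419
```

Emit:
servo_tool:
  commands: [-0.0006,-0.009,0.0312,0.0053,0.0168,-0.0607,1,-0.0006,-0.009,0.0312,0.0053,0.0168,-0.0607,1,-0.0006,-0.009,0.0312,0.0053,0.0168,-0.0607,1,-0.0006,-0.009,0.0312,0.0053,0.0168,-0.0607,1,-0.0006,-0.009,0.0312,0.0053,0.0168,-0.0607,1,0,0,0,0,0,0,1,0,0,0,0,0,0,1]

```text
time: 7.72
eef_pos: [0.5004, -0.0694, 0.2596]
tcp_rot: [-0.007, 0.008, 0.708, -0.706]
ft_force: [-0.4, 0.2, -3.8]
grip_width: 0.0421
```

```bash
python3 - <<'E'
from h import *
import pickle
np.set_printoptions(precision=4,suppress=True)
s=sense();print(s["time"],s["eef_pos"],s["qpos"],quat(s["tcp_rot"]).as_matrix(),s["ft_force"],s["grip_width"])
c=calibration("wrist");im=read_camera("wrist");cv2.imwrite("pics/w5.png",im);pickle.dump(c,open("w5.pkl","wb"))
E
```

```text
7.725 [ 0.5004 -0.0694  0.2596] [-0.2781 -0.066   1.8609  0.0022  1.3462  1.313 ] [[-0.9998  0.001  -0.0208]
 [ 0.0208  0.0019 -0.9998]
 [-0.001  -1.     -0.0019]] [-0.359   0.1887 -3.8393] 0.042138919894033344
```

View pics/w5.png

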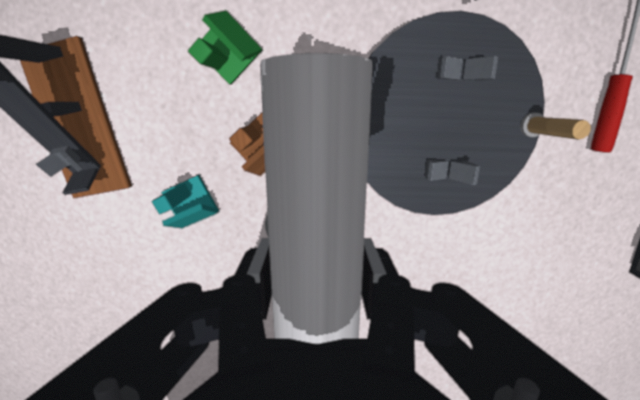

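```bash
python3 - <<'E'
from h import *
im=cv2.imread("pics/w5.png")
g=np.clip(im.astype(float)*2.0,0,255).astype(np.uint8)
crop(g,420,40,600,200,4,"w5a.png")
crop(im,250,40,380,340,2,"w5b.png")
E
```

```text
(no output)
```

View pics/w5a.png

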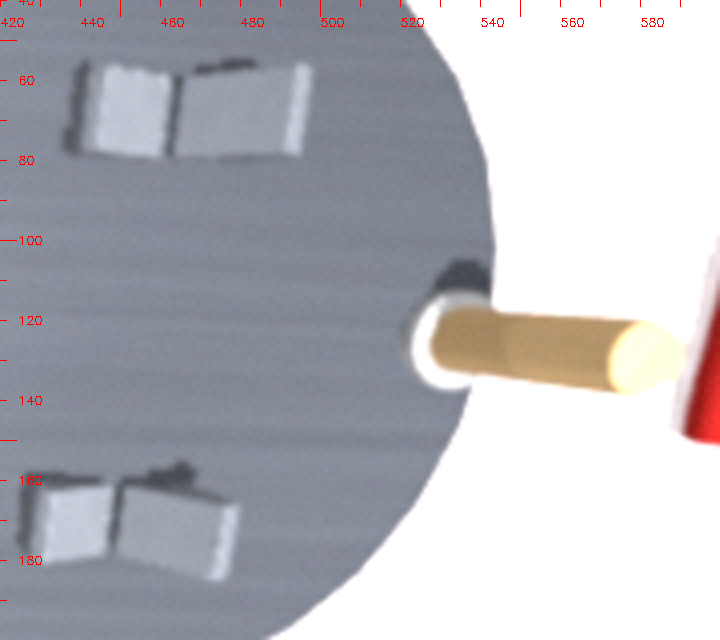

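View pics/w5b.png

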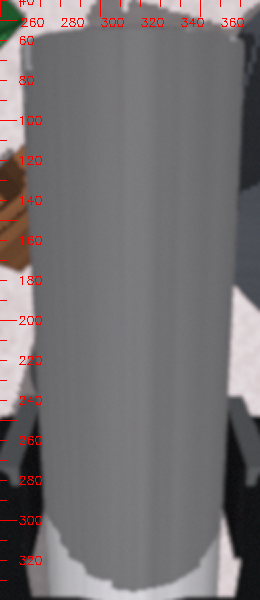

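```bash
cat > deck.py <<'E'
from h import *
import pickle
from scipy.optimize import least_squares
np.set_printoptions(precision=4,suppress=True)
c5=pickle.load(open("w5.pkl","rb"));c1=pickle.load(open("w1.pkl","rb"))
o=(-.028,.033);i=(-.0248,.033);r=(.018,.019)
def P(x,q):return [x,q[0],q[1]]
A=[(P(.069,o),312,65),(P(.047,o),302,155),(P(.069,i),291,65),(P(.047,i),286,153),(P(.069,r),105,66),(P(.047,r),95,152),
(P(-.047,o),239,503),(P(-.069,o),226,580),(P(-.047,i),219,503),(P(-.069,i),206,578),(P(-.047,r),50,490),(P(-.069,r),42,562),([0,-.105,.075],647,358)]
B=[(P(.069,o),502,203),(P(.047,o),498,278),(P(.069,r),333,198),(P(.047,r),328,272),(P(-.047,o),472,570),(P(-.069,o),468,630),([0,-.105,.075],742,445)]
def res(p,c,S,off):
    X=np.array([s[0] for s in S]);uv=np.array([[s[1]/4+off[0],s[2]/4+off[1]] for s in S])
    W=np.c_[R.from_rotvec([0,0,p[2]]).apply(X)]+[p[0],p[1],.04]
    return (proj(c,W)-uv).ravel()
f5=lambda p:res(p,c5,A,(420,40));f1=lambda p:res(p,c1,B,(240,20))
for n,f in(("w5",f5),("w1",f1),("both",lambda p:np.r_[f5(p),f1(p)])):
    q=least_squares(f,[.553,-.227,0],x_scale=[.01,.01,.1],loss="soft_l1");print(n,q.x,np.sqrt(np.mean(q.fun**2)))
    if n!="both":print(q.fun.reshape(-1,2).round(1).tolist())
E
python3 deck.py
```

```text
w5 [ 0.5536 -0.2272 -0.044 ] 1.0322323196820578
[[-1.8, -0.1], [-2.8, -0.3], [0.5, -0.3], [-1.8, 0.0], [1.0, -0.5], [0.9, -0.4], [-1.8, 0.4], [-1.9, -0.2], [0.4, 0.3], [0.4, 0.3], [1.1, 0.2], [0.7, 0.4], [0.9, 0.4]]
w1 [ 0.5523 -0.2297 -0.0186] 1.8900950279171076
[[-2.4, -0.6], [-2.5, -0.8], [2.5, 0.8], [3.2, 0.3], [-0.6, -0.2], [-0.6, 0.7], [4.3, -0.1]]
both [ 0.5533 -0.2275 -0.0382] 1.482461384037698
```

```bash
python3 - <<'E'
from h import *
plan([.5534,-.2273,.125],Rtool(-np.pi/2-.042,0),7)
E
```

```text
rows 7 t mm [-8.3 19.2 22.4] |t| 30.6 a [ 0.0003  0.0031 -0.0001]
```

Emit:
servo_tool:
  commands: [-0.0083,0.0192,0.0224,0,0.003,0,1,-0.0083,0.0192,0.0224,0,0.003,0,1,-0.0083,0.0192,0.0224,0,0.003,0,1,-0.0083,0.0192,0.0224,0,0.003,0,1,-0.0083,0.0192,0.0224,0,0.003,0,1,-0.0083,0.0192,0.0224,0,0.003,0,1,-0.0083,0.0192,0.0224,0,0.003,0,1,0,0,0,0,0,0,1]

```text
time: 8.78
eef_pos: [0.5532, -0.2274, 0.124]
tcp_rot: [-0.015, 0.014, 0.708, -0.706]
ft_force: [-0.8, 1.2, -2.5]
grip_width: 0.0422
```

Emit:
servo_tool:
  commands: [0,0,0,0,0,0,1,0,0,0,0,0,0,1]

```text
time: 9.02
eef_pos: [0.5549, -0.2271, 0.1276]
tcp_rot: [-0.013, 0.016, 0.707, -0.707]
ft_force: [0.3, 0.2, -2.9]
grip_width: 0.0423
```

```bash
python3 - <<'E'
from h import *
import pickle
np.set_printoptions(precision=4,suppress=True)
s=sense();print(s["time"],s["eef_pos"],quat(s["tcp_rot"]).as_matrix(),s["ft_force"],s["torque"])
plan([.5534,-.2273,.0575],Rtool(-np.pi/2-.042,0),1)
im=read_camera("scene");crop(im,190,180,350,310,5,"s6.png")
im=read_camera("top");crop(im,340,150,450,260,6,"t6.png")
E
```

```text
9.025 [ 0.5549 -0.2271  0.1276] [[-0.9992  0.0039 -0.0402]
 [ 0.0402  0.0005 -0.9992]
 [-0.0038 -1.     -0.0006]] [ 0.2629  0.1933 -2.9091] [0.0066 0.0549 0.0301]
rows 1 t mm [ 1.8 70.1  0.4] |t| 70.1 a [ 0.0006  0.0018 -0.0038]
```

View pics/s6.png

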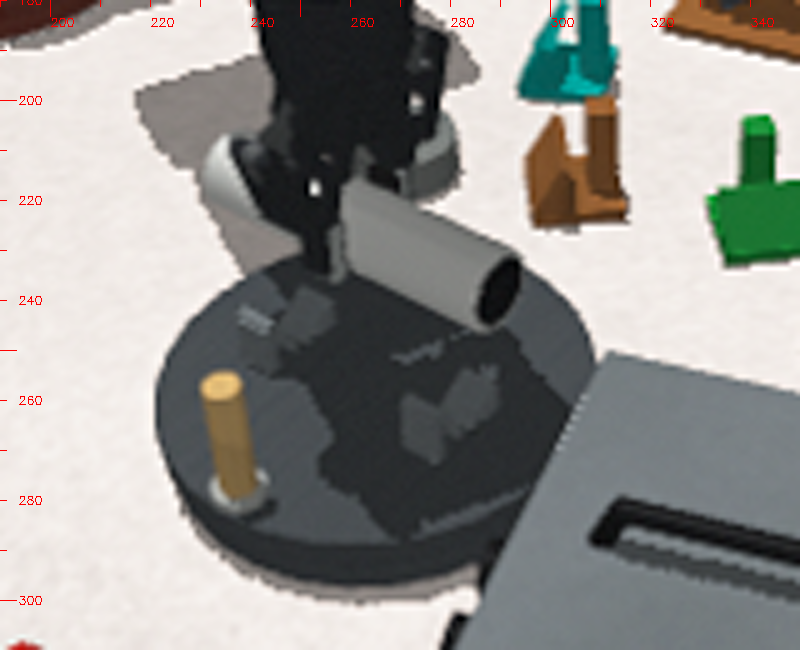

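View pics/t6.png

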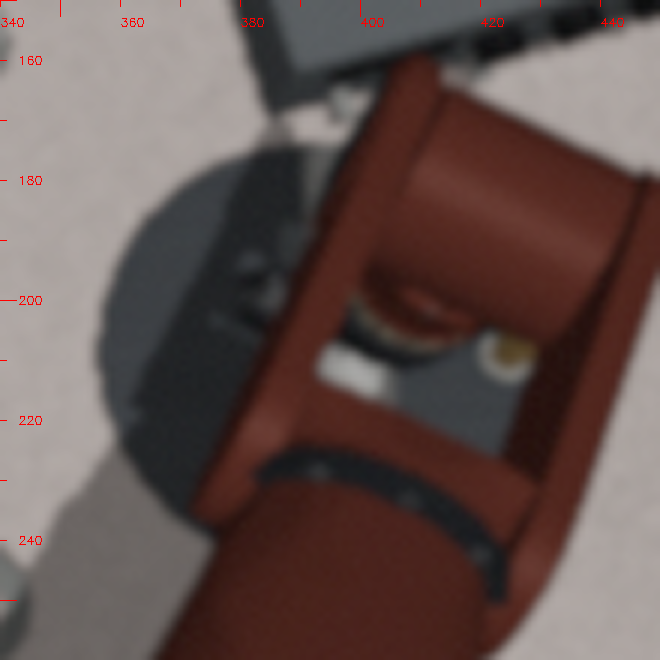

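Emit:
servo_tool:
  commands: [0.001,0.015,0,0,0.001,-0.002,1,0,0.015,0,0,0,0,1,0,0.015,0,0,0,0,1,0,0.01,0,0,0,0,1,0,0.004,0,0,0,0,1,0,0,0,0,0,0,1]

```text
time: 9.88
eef_pos: [0.5535, -0.2279, 0.0673]
tcp_rot: [-0.015, 0.015, 0.707, -0.707]
ft_force: [1.6, 0.0, -2.6]
grip_width: 0.0423
```

Emit:
servo_tool:
  commands: [0,0.002,0,0,0,0,1,0,0.002,0,0,0,0,1,0,0,0,0,0,0,1]

```text
time: 10.25
eef_pos: [0.5536, -0.2279, 0.0637]
tcp_rot: [-0.015, 0.015, 0.707, -0.707]
ft_force: [0.1, 0.3, -3.9]
grip_width: 0.042
```

Emit:
servo_tool:
  commands: [0,0.002,0,0,0,0,1,0,0.0015,0,0,0,0,1,0,0,0,0,0,0,1]

```text
time: 10.62
eef_pos: [0.5534, -0.2278, 0.06]
tcp_rot: [-0.015, 0.015, 0.707, -0.707]
ft_force: [-0.2, 0.5, -4.0]
grip_width: 0.0421
```

```bash
python3 - <<'E'
from h import *
np.set_printoptions(precision=4,suppress=True)
s=sense();print(s["time"],s["eef_pos"],quat(s["tcp_rot"]).as_matrix(),s["ft_force"],s["torque"])
im=read_camera("scene");crop(im,190,180,350,310,5,"s7.png")
E
```

```text
10.625 [ 0.5534 -0.2278  0.06  ] [[-0.9991  0.0003 -0.0424]
 [ 0.0424  0.0011 -0.9991]
 [-0.0003 -1.     -0.0012]] [-0.1961  0.5438 -4.0422] [-0.065   0.0489 -0.067 ]
```

View pics/s7.png

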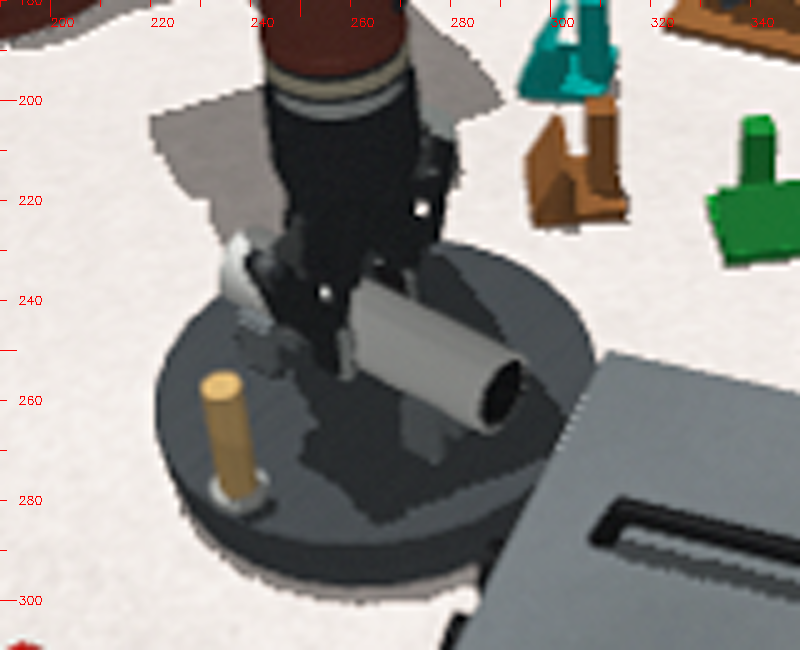

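Tube's far mouth shows at scene (287,258), just over the far cradle; no contact load yet. Small steps on.

Emit:
servo_tool:
  commands: [0,0.0015,0,0,0,0,1,0,0,0,0,0,0,1,0,0,0,0,0,0,1]

```text
time: 11.05
eef_pos: [0.5538, -0.2275, 0.059]
tcp_rot: [-0.015, 0.015, 0.707, -0.706]
ft_force: [0.2, 3.7, 0.7]
grip_width: 0.0426
```

Emit:
servo_tool:
  commands: [0,0.0015,0,0,0,0,1,0,0,0,0,0,0,1,0,0,0,0,0,0,1]

```text
time: 11.42
eef_pos: [0.5541, -0.2271, 0.0583]
tcp_rot: [-0.015, 0.015, 0.708, -0.706]
ft_force: [-1.2, 5.9, 5.2]
grip_width: 0.0424
```

Emit:
servo_tool:
  commands: [0,0,-0.001,0,0,0,1,0,0,0,0,0,0,1,0,0,0,0,0,0,1]

```text
time: 11.8
eef_pos: [0.5542, -0.2268, 0.0577]
tcp_rot: [-0.014, 0.016, 0.707, -0.707]
ft_force: [0.2, 4.7, 5.0]
grip_width: 0.0422
```

Emit:
servo_tool:
  commands: [0,0,0,0,0,0,0,0,0,0,0,0,0,0,0,0,0,0,0,0,-1,0,0,0,0,0,0,-1]

```text
time: 12.3
eef_pos: [0.5531, -0.2276, 0.0565]
tcp_rot: [0.015, -0.015, -0.707, 0.707]
ft_force: [-0.2, -0.5, -0.4]
grip_width: 0.0774
```

Emit:
servo_tool:
  commands: [0,-0.02,0,0,0,0,-1,0,-0.04,0,0,0,0,-1,0,-0.05,0,0,0,0,-1,0,-0.05,0,0,0,0,-1,0,-0.04,0,0,0,0,-1,0,0,0,0,0,0,-1,0,0,0,0,0,0,-1]

```text
time: 13.18
eef_pos: [0.5531, -0.2271, 0.2572]
tcp_rot: [-0.015, 0.015, 0.707, -0.707]
ft_force: [-0.4, -0.1, -0.1]
grip_width: 0.0855
```

```bash
python3 - <<'E'
from h import *
import pickle
np.set_printoptions(precision=4,suppress=True)
s=sense();print(s["time"],s["eef_pos"],quat(s["tcp_rot"]).as_matrix(),s["ft_force"],s["torque"])
c=calibration("wrist");im=read_camera("wrist");cv2.imwrite("pics/w8.png",im);pickle.dump(c,open("w8.pkl","wb"))
g=np.clip(im.astype(float)*1.7,0,255).astype(np.uint8)
crop(g,220,0,420,200,4,"w8a.png")
im=read_camera("scene");crop(im,190,180,350,310,5,"s8.png")
E
```

```text
13.175 [ 0.5531 -0.2271  0.2572] [[-0.9991  0.0006 -0.0425]
 [ 0.0425  0.0006 -0.9991]
 [-0.0006 -1.     -0.0006]] [-0.3735 -0.0672 -0.1308] [ 0.0724  0.004  -0.0091]
```

View pics/s8.png

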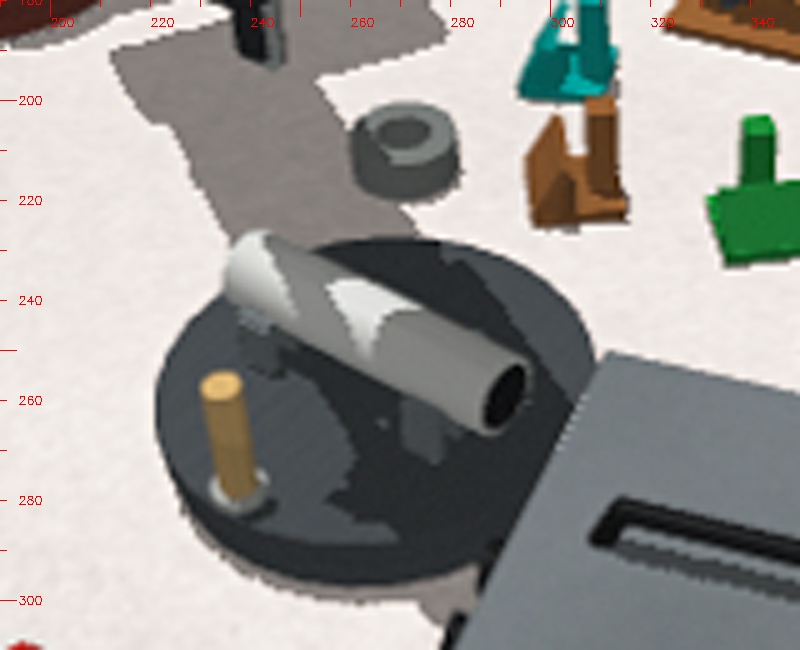

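View pics/w8a.png

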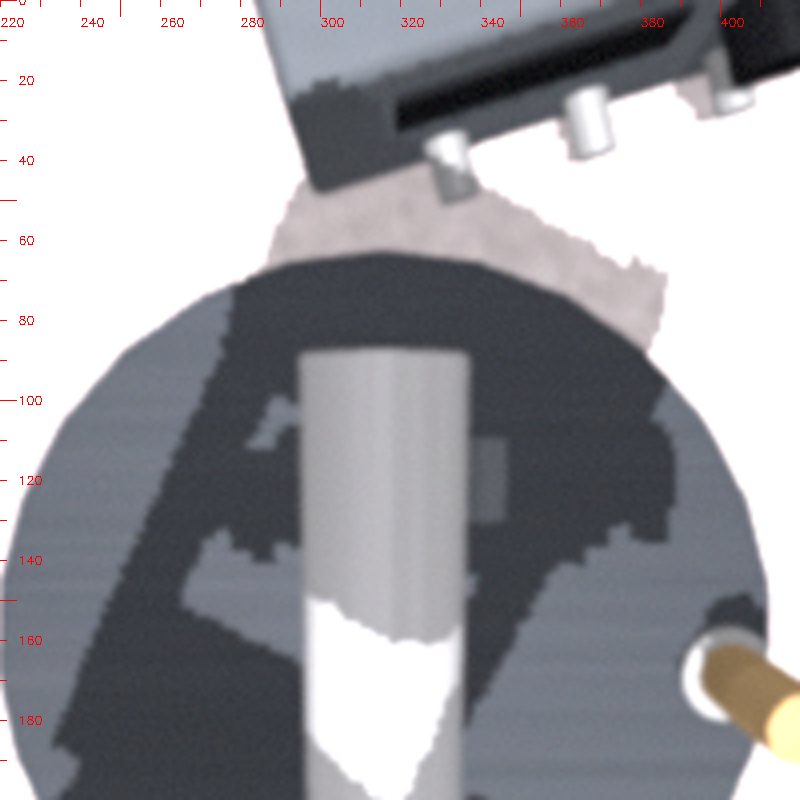

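```bash
python3 - <<'E'
from h import *
import pickle
np.set_printoptions(precision=4,suppress=True)
c=pickle.load(open("w8.pkl","rb"));im=cv2.imread("pics/w8.png")
print("far end",atz(c,(316,86.8),.096),"cradle",atz(c,(346,109.3),.073),atz(c,(345.5,130.5),.073),"handle",atz(c,(400,170),.042))
g=np.clip(im.astype(float)*1.5,0,255).astype(np.uint8)
crop(g,220,150,440,350,3,"w8b.png")
E
```

```text
far end [ 0.6439 -0.2309  0.096 ] cradle [ 0.6213 -0.2617  0.073 ] [ 0.5993 -0.2608  0.073 ] handle [ 0.5465 -0.3299  0.042 ]
```

View pics/w8b.png

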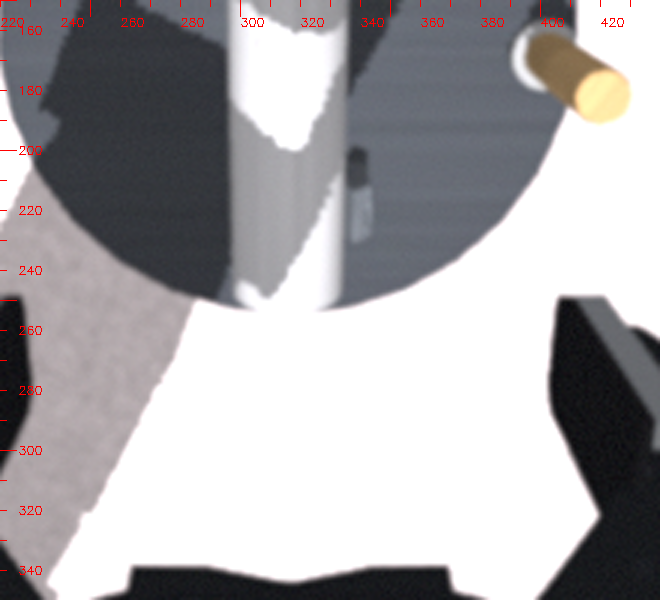

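```bash
python3 - <<'E'
from h import *
plan([.5405,.0127,.20],Rtool(np.radians(-50.5),0),8)
E
```

```text
rows 8 t mm [ -6.9   6.9 -29.8] |t| 31.4 a [ 0.0004 -0.0915  0.0002]
```

Emit:
servo_tool:
  commands: [-0.007,0.007,-0.03,0,-0.0915,0,-1,-0.007,0.007,-0.03,0,-0.0915,0,-1,-0.007,0.007,-0.03,0,-0.0915,0,-1,-0.007,0.007,-0.03,0,-0.0915,0,-1,-0.007,0.007,-0.03,0,-0.0915,0,-1,-0.007,0.007,-0.03,0,-0.0915,0,-1,-0.007,0.007,-0.03,0,-0.0915,0,-1,-0.007,0.007,-0.03,0,-0.0915,0,-1]

```text
time: 14.28
eef_pos: [0.5402, 0.0149, 0.199]
tcp_rot: [0.239, -0.241, 0.666, -0.664]
ft_force: [-0.1, -0.1, -0.8]
grip_width: 0.0856
```

Emit:
servo_tool:
  commands: [0,0,0,0,0,0,-1,0,0,0,0,0,0,-1]

```text
time: 14.52
eef_pos: [0.5415, 0.0134, 0.2005]
tcp_rot: [0.239, -0.239, 0.666, -0.665]
ft_force: [-0.3, -0.1, 0.1]
grip_width: 0.0852
```

```bash
python3 - <<'E'
from h import *
import pickle
np.set_printoptions(precision=4,suppress=True)
s=sense();print(s["time"],s["eef_pos"],s["qpos"],quat(s["tcp_rot"]).as_matrix())
c=calibration("wrist");im=read_camera("wrist");cv2.imwrite("pics/w9.png",im);pickle.dump(c,open("w9.pkl","wb"))
crop(im,240,100,400,260,5,"w9a.png")
E
```

```text
14.525 [0.5415 0.0134 0.2005] [-0.1051  0.0695  1.8392  0.0004  1.2337  0.7766] [[-0.7719 -0.0007  0.6357]
 [-0.6357  0.0004 -0.7719]
 [ 0.0003 -1.     -0.0008]]
```

View pics/w9.png

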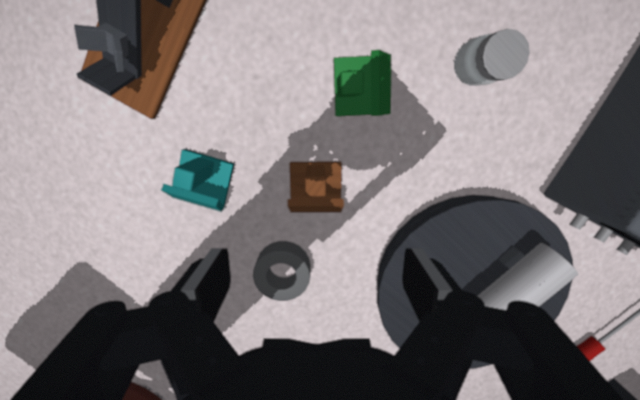

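View pics/w9a.png

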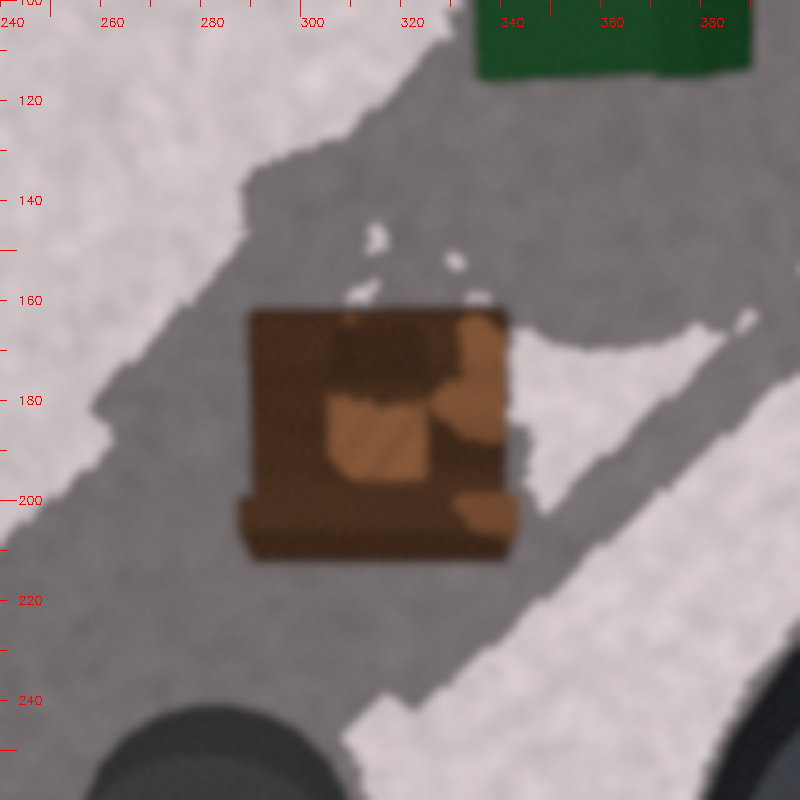

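```bash
python3 - <<'E'
from h import *
import pickle
np.set_printoptions(precision=4,suppress=True)
c=pickle.load(open("w9.pkl","rb"))
st=sense();Rt=quat(st["tcp_rot"]).as_matrix()
for uv,z in [((315.5,188.4),.07),((315.8,162.2),.01),((315.8,212),.01),((315.8,199),.045)]:
    P=atz(c,uv,z);print(P,"tool",Rt.T@(P-st["eef_pos"]))
E
```

```text
[0.539 0.013 0.07 ] tool [ 0.0024  0.1309 -0.0019]
[0.5499 0.0218 0.01  ] tool [-0.0117  0.191  -0.0017]
[ 0.5037 -0.0162  0.01  ] tool [ 0.0482  0.1909 -0.0017]
[0.5248 0.0011 0.045 ] tool [ 0.0209  0.1559 -0.0016]
```

Emit:
servo_tool:
  commands: [0.001,0.035,-0.0018,0,0,0,-1,0,0.045,0,0,0,0,-1,0,0.045,0,0,0,0,-1,0,0.03,0,0,0,0,-1,0,0.0105,0,0,0,0,-1,0,0,0,0,0,0,-1]

```text
time: 15.32
eef_pos: [0.5402, 0.0141, 0.0357]
tcp_rot: [0.239, -0.239, 0.666, -0.665]
ft_force: [-0.2, -0.2, 1.1]
grip_width: 0.0851
```

Emit:
servo_tool:
  commands: [0,0,0,0,0,0,1,0,0,0,0,0,0,1,0,0,0,0,0,0,1,0,0,0,0,0,0,1,0,0,0,0,0,0,1,0,0,0,0,0,0,1,0,0,0,0,0,0,1]
  force: 40

```text
time: 16.2
eef_pos: [0.5406, 0.0146, 0.0366]
tcp_rot: [0.24, -0.238, 0.666, -0.665]
ft_force: [-1.0, 1.1, 6.0]
grip_width: 0.0194
```

```bash
python3 - <<'E'
from h import *
import pickle
np.set_printoptions(precision=4,suppress=True)
s=sense();print(s["time"],s["eef_pos"],quat(s["tcp_rot"]).as_matrix(),s["ft_force"],s["grip_width"])
im=read_camera("wrist");cv2.imwrite("pics/w10.png",im)
E
```

```text
16.2 [0.5406 0.0146 0.0366] [[-0.7715  0.0016  0.6362]
 [-0.6362  0.0008 -0.7715]
 [-0.0018 -1.      0.0004]] [-0.9915  1.1037  6.0392] 0.019387816816027935
```

View pics/w10.png

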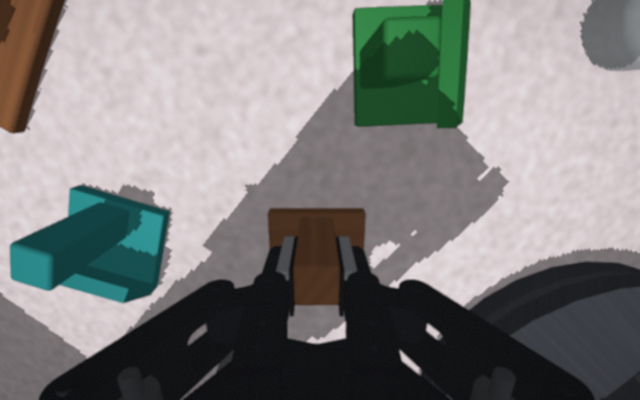

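Emit:
servo_tool:
  commands: [0,-0.015,0,0,0,0,1,0,-0.035,0,0,0,0,1,0,-0.045,0,0,0,0,1,0,-0.03,0,0,0,0,1,0,0,0,0,0,0,1,0,0,0,0,0,0,1]

```text
time: 17.0
eef_pos: [0.5385, 0.0147, 0.1592]
tcp_rot: [0.238, -0.24, 0.666, -0.665]
ft_force: [0.3, 0.4, -2.8]
grip_width: 0.0193
```

```bash
python3 - <<'E'
from h import *
import pickle
np.set_printoptions(precision=4,suppress=True)
s=sense();print(s["time"],s["eef_pos"],quat(s["tcp_rot"]).as_matrix(),s["ft_force"],s["grip_width"])
c=calibration("wrist");im=read_camera("wrist");cv2.imwrite("pics/w11.png",im);pickle.dump(c,open("w11.pkl","wb"))
crop(im,240,180,400,340,5,"w11a.png")
Rt=quat(s["tcp_rot"]).as_matrix();T=c["T"].copy()
for x in(-.015,-.0125,-.010):print(x,proj(c,s["eef_pos"]+Rt@[x,.0266,0]),proj(c,s["eef_pos"]+Rt@[x,.0266,-.03]),proj(c,s["eef_pos"]+Rt@[x,.0266,.03]))
plan([.5568,-.1535,.15],Rtool(-.0425,0),9)
E
```

```text
17.0 [0.5385 0.0147 0.1592] [[-0.7715 -0.0022  0.6363]
 [-0.6363  0.0012 -0.7715]
 [ 0.0009 -1.     -0.0023]] [ 0.269   0.4226 -2.7698] 0.019293669388186517
-0.015 [[317.1526 207.1661]] [[267.2457 207.1384]] [[367.0602 207.1649]]
-0.0125 [[317.148  211.0863]] [[267.4467 211.0535]] [[366.8499 211.0802]]
-0.01 [[317.1433 214.9739]] [[267.6469 214.9362]] [[366.6405 214.963 ]]
rows 9 t mm [15.8  0.9 11.2] |t| 19.4 a [ 0.0004 -0.0932  0.    ]
```

View pics/w11a.png

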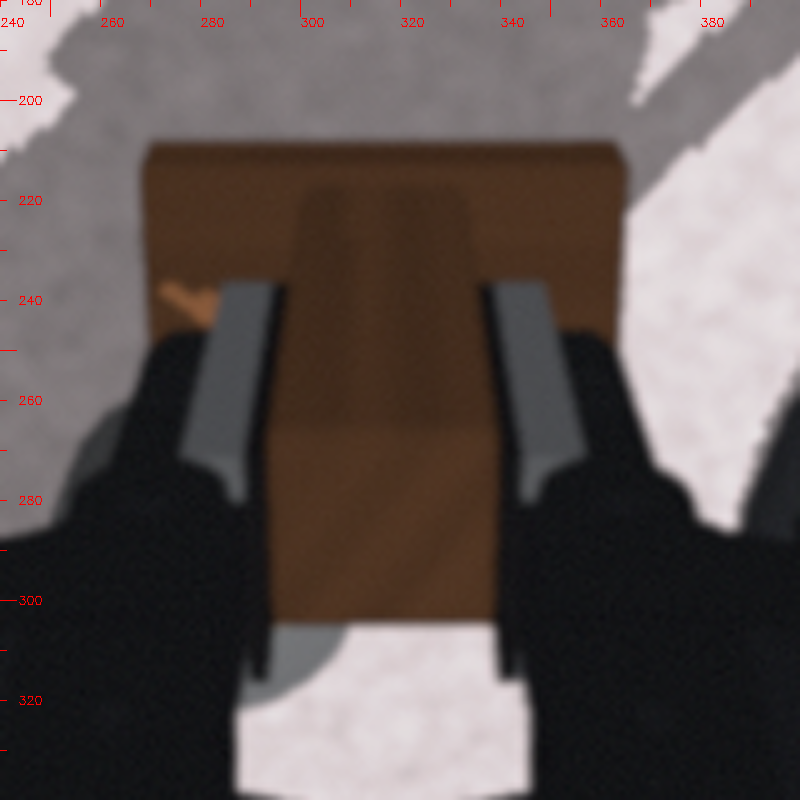

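Emit:
servo_tool:
  commands: [0.0158,0.001,0.0112,0,-0.0932,0,1,0.0158,0.001,0.0112,0,-0.0932,0,1,0.0158,0.001,0.0112,0,-0.0932,0,1,0.0158,0.001,0.0112,0,-0.0932,0,1,0.0158,0.001,0.0112,0,-0.0932,0,1,0.0158,0.001,0.0112,0,-0.0932,0,1,0.0158,0.001,0.0112,0,-0.0932,0,1,0.0158,0.001,0.0112,0,-0.0932,0,1]

```text
time: 18.05
eef_pos: [0.5475, -0.1365, 0.1498]
tcp_rot: [0.465, -0.466, 0.534, -0.53]
ft_force: [-0.4, 0.6, -2.1]
grip_width: 0.0193
```

Emit:
servo_tool:
  commands: [0.0158,0.001,0.0112,0,-0.0932,0,1,0,0,0,0,0,0,1,0,0,0,0,0,0,1]

```text
time: 18.42
eef_pos: [0.5569, -0.1528, 0.15]
tcp_rot: [0.489, -0.489, 0.512, -0.51]
ft_force: [-0.5, 0.8, -1.2]
grip_width: 0.0194
```

```bash
python3 - <<'E'
from h import *
import pickle
np.set_printoptions(precision=4,suppress=True)
s=sense();print(s["time"],s["eef_pos"],quat(s["tcp_rot"]).as_matrix(),s["ft_force"],s["qpos"])
c=calibration("wrist");im=read_camera("wrist");cv2.imwrite("pics/w12.png",im);pickle.dump(c,open("w12.pkl","wb"))
im=read_camera("scene");crop(im,190,150,350,310,5,"s12.png")
plan([.5568,-.1535,.085],Rtool(-.0425,0),1)
E
```

```text
18.425 [ 0.5569 -0.1528  0.15  ] [[-0.0438 -0.0026  0.999 ]
 [-0.999   0.0027 -0.0438]
 [-0.0026 -1.     -0.0027]] [-0.503   0.7703 -1.1598] [-0.3901  0.2016  1.7927  0.0016  1.1507 -0.3469]
rows 1 t mm [ 0.9 65.8 -0.4] |t| 65.8 a [ 0.0013 -0.0001 -0.0019]
```

View pics/w12.png

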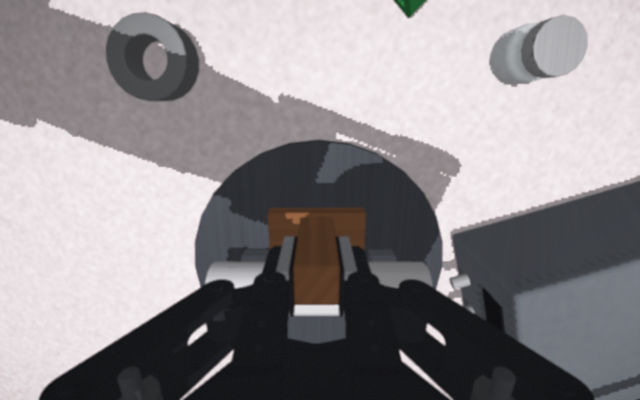

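View pics/s12.png

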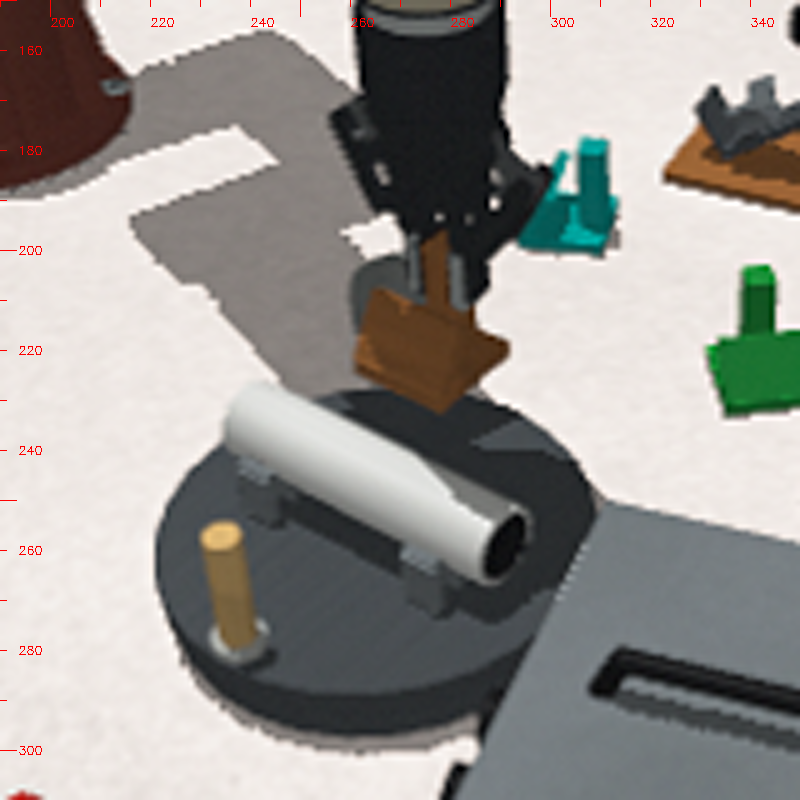

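Emit:
servo_tool:
  commands: [0.001,0.02,0,0.001,0,-0.002,1,0,0.025,0,0,0,0,1,0,0.013,0,0,0,0,1,0,0.006,0,0,0,0,1,0,0,0,0,0,0,1,0,0,0,0,0,0,1]

```text
time: 19.27
eef_pos: [0.5591, -0.1551, 0.0888]
tcp_rot: [-0.49, 0.489, -0.509, 0.512]
ft_force: [0.6, 0.1, -1.1]
grip_width: 0.0195
```

Emit:
servo_tool:
  commands: [0,0.003,0,0,0,0,1,0,0,0,0,0,0,1,0,0.002,0,0,0,0,1,0,0,0,0,0,0,1]

```text
time: 19.77
eef_pos: [0.5581, -0.1547, 0.0825]
tcp_rot: [-0.489, 0.489, -0.51, 0.511]
ft_force: [0.7, 0.2, -2.5]
grip_width: 0.0193
```

Emit:
servo_tool:
  commands: [0,0.002,-0.001,0,0,0,1,0,0,0,0,0,0,1,0,0.0015,0,0,0,0,1,0,0,0,0,0,0,1]

```text
time: 20.27
eef_pos: [0.5572, -0.1547, 0.0791]
tcp_rot: [-0.489, 0.489, -0.51, 0.511]
ft_force: [0.6, 1.0, -2.2]
grip_width: 0.0194
```

Emit:
servo_tool:
  commands: [0,0.0015,0,0,0,0,1,0,0,0,0,0,0,1,0,0,0,0,0,0,1]

```text
time: 20.65
eef_pos: [0.5573, -0.1547, 0.0777]
tcp_rot: [-0.489, 0.489, -0.51, 0.511]
ft_force: [0.9, -0.5, -2.3]
grip_width: 0.0193
```

Emit:
servo_tool:
  commands: [0,0.0015,0,0,0,0,1,0,0,0,0,0,0,1,0,0,0,0,0,0,1]

```text
time: 21.02
eef_pos: [0.5576, -0.1548, 0.0766]
tcp_rot: [-0.489, 0.489, -0.51, 0.511]
ft_force: [-0.7, 0.5, 0.6]
grip_width: 0.0193
```

```bash
python3 - <<'E'
from h import *
np.set_printoptions(precision=4,suppress=True)
s=sense();print(s["time"],s["eef_pos"],quat(s["tcp_rot"]).as_matrix(),s["ft_force"],s["torque"])
im=read_camera("scene");crop(im,190,150,350,310,5,"s13.png")
E
```

```text
21.025 [ 0.5576 -0.1548  0.0766] [[-0.0424  0.0021  0.9991]
 [-0.9991 -0.0013 -0.0424]
 [ 0.0012 -1.      0.0021]] [-0.6923  0.4774  0.5699] [ 0.0744  0.1239 -0.0456]
```

View pics/s13.png

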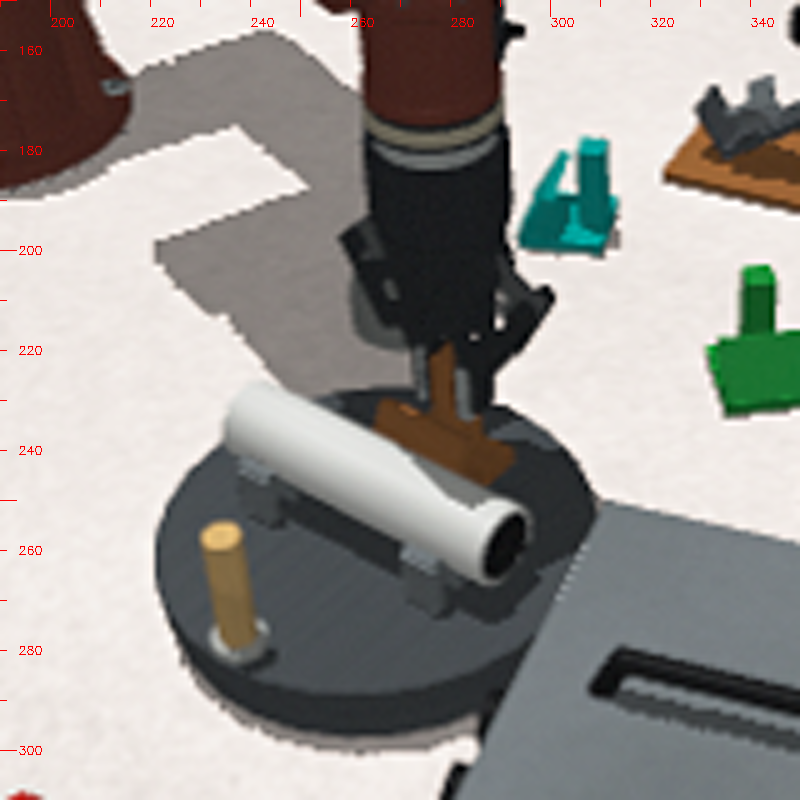

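Emit:
servo_tool:
  commands: [0.003,0,-0.001,0,0,0,1,0.003,0,0,0,0,0,1,0.003,0,0,0,0,0,1,0.002,0,0,0,0,0,1,0,0,0,0,0,0,1]

```text
time: 21.7
eef_pos: [0.556, -0.1658, 0.0766]
tcp_rot: [-0.489, 0.489, -0.51, 0.511]
ft_force: [-0.2, 3.7, 5.1]
grip_width: 0.0195
```

Emit:
servo_tool:
  commands: [0.001,0,0,0,0,0,1,0,0,0,0,0,0,1]

```text
time: 21.95
eef_pos: [0.556, -0.1665, 0.0766]
tcp_rot: [-0.49, 0.489, -0.51, 0.511]
ft_force: [-0.4, 3.7, 5.3]
grip_width: 0.0197
```

Emit:
servo_tool:
  commands: [0.001,0,0,0,0,0,1,0,0,0,0,0,0,1]

```text
time: 22.2
eef_pos: [0.556, -0.1674, 0.0766]
tcp_rot: [-0.49, 0.489, -0.51, 0.511]
ft_force: [0.4, 3.7, 6.0]
grip_width: 0.0196
```

Emit:
servo_tool:
  commands: [0.001,0,0,0,0,0,1,0,0,0,0,0,0,1]

```text
time: 22.45
eef_pos: [0.5559, -0.1675, 0.0766]
tcp_rot: [-0.49, 0.488, -0.51, 0.511]
ft_force: [1.0, 5.7, 6.5]
grip_width: 0.0193
```

Emit:
servo_tool:
  commands: [0.001,0,0,0,0,0,1,0,0,0,0,0,0,1]

```text
time: 22.7
eef_pos: [0.5559, -0.1676, 0.0766]
tcp_rot: [0.49, -0.488, 0.511, -0.51]
ft_force: [1.4, 9.1, 6.7]
grip_width: 0.0191
```

```bash
python3 - <<'E'
from h import *
np.set_printoptions(precision=4,suppress=True)
s=sense();print(s["time"],s["eef_pos"],quat(s["tcp_rot"]).as_matrix(),s["ft_force"],s["torque"])
im=read_camera("wrist");cv2.imwrite("pics/w14.png",im);crop(im,200,170,440,340,3,"w14a.png")
im=read_camera("scene");crop(im,210,200,320,290,7,"s14.png")
E
```

```text
22.7 [ 0.5559 -0.1676  0.0766] [[-0.043   0.0018  0.9991]
 [-0.9991  0.0026 -0.043 ]
 [-0.0027 -1.      0.0016]] [1.3904 9.1269 6.6832] [ 1.4874  0.1111 -0.0999]
```

View pics/w14a.png

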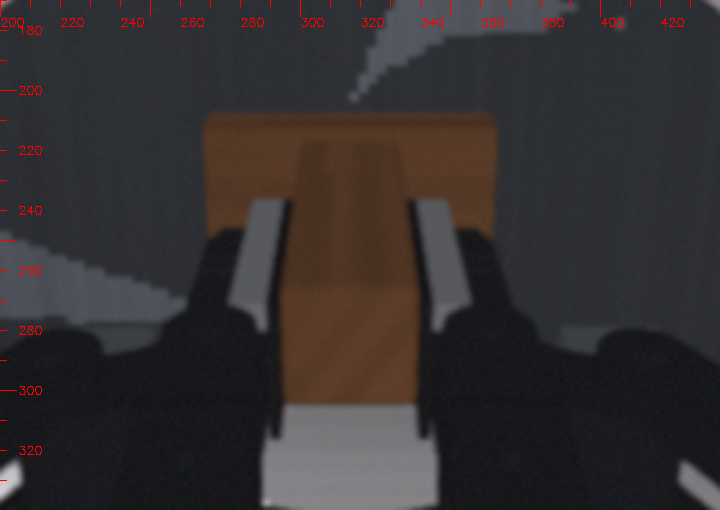

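View pics/s14.png

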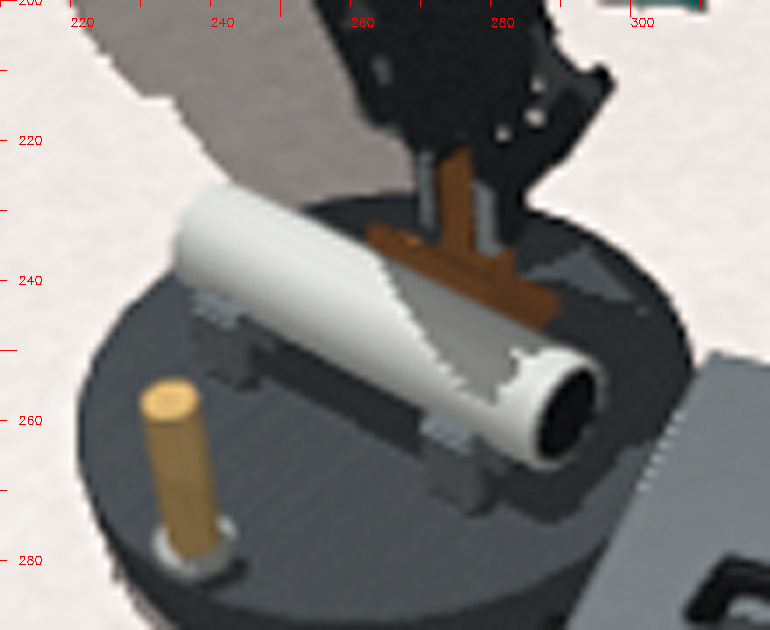

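Emit:
servo_tool:
  commands: [0,0,0,0,0,0,0.4,0,0,0,0,0,0,0,0,0,0,0,0,0,0,0,0,0,0,0,0,-0.3]

```text
time: 23.3
eef_pos: [0.5555, -0.1701, 0.076]
tcp_rot: [-0.489, 0.489, -0.51, 0.511]
ft_force: [0.0, -0.2, -0.5]
grip_width: 0.0555
```

Emit:
servo_tool:
  commands: [0,-0.02,0,0,0,0,-0.3,0,-0.04,0,0,0,0,-0.3,0,-0.04,0,0,0,0,-0.3,-0.01,-0.04,0,0,0,0,-0.3,-0.02,0,0,0,0,0,-0.3,0,0,0,0,0,0,-0.3,0,0,0,0,0,0,-0.3]

```text
time: 24.18
eef_pos: [0.5556, -0.1391, 0.2146]
tcp_rot: [0.489, -0.49, 0.511, -0.51]
ft_force: [0.7, 0.9, -0.3]
grip_width: 0.0554
```

```bash
python3 - <<'E'
from h import *
import pickle
np.set_printoptions(precision=4,suppress=True)
s=sense();print(s["time"],s["eef_pos"],quat(s["tcp_rot"]).as_matrix(),s["ft_force"],s["grip_width"])
c=calibration("wrist");im=read_camera("wrist");cv2.imwrite("pics/w15.png",im);pickle.dump(c,open("w15.pkl","wb"))
crop(im,200,110,440,300,3,"w15a.png")
im=read_camera("scene");crop(im,210,200,320,290,7,"s15.png")
E
```

```text
24.175 [ 0.5556 -0.1391  0.2146] [[-0.0417 -0.0014  0.9991]
 [-0.9991 -0.0005 -0.0417]
 [ 0.0006 -1.     -0.0013]] [ 0.7477  0.89   -0.3131] 0.05538230172995347
```

View pics/w15a.png

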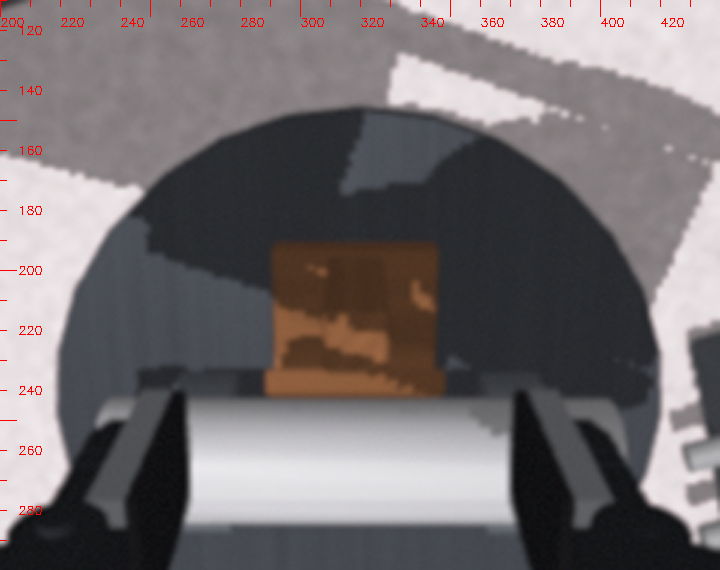

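View pics/s15.png

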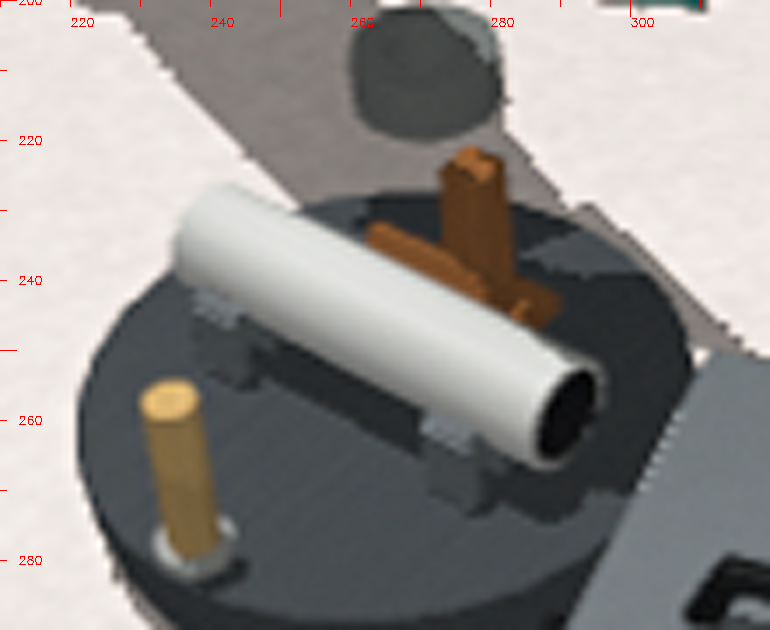

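```bash
python3 - <<'E'
from h import *
import pickle
np.set_printoptions(precision=4,suppress=True)
c8=pickle.load(open("w8.pkl","rb"));c15=pickle.load(open("w15.pkl","rb"));S=calibration("scene")
# w8 crop/4 +(220,0)
U=lambda x,y:(x/4+220,y/4)
for z in (0,.03,.06,.1,.12):
  print(z,"corner",atz(c8,U(318,192),z)[:2],"knob1 tip",atz(c8,U(455,200),z)[:2],"knob2",atz(c8,U(590,158),z)[:2])
im=cv2.imread("pics/w15.png");crop(im,400,180,640,330,3,"w15b.png")
E
```

```text
0 corner [ 0.6958 -0.2127] knob1 tip [ 0.6918 -0.2547] knob2 [ 0.7022 -0.2964]
0.03 corner [ 0.6906 -0.214 ] knob1 tip [ 0.6869 -0.2529] knob2 [ 0.6965 -0.2915]
0.06 corner [ 0.6854 -0.2154] knob1 tip [ 0.682  -0.2511] knob2 [ 0.6908 -0.2865]
0.1 corner [ 0.6785 -0.2171] knob1 tip [ 0.6754 -0.2487] knob2 [ 0.6832 -0.2799]
0.12 corner [ 0.675 -0.218] knob1 tip [ 0.6722 -0.2475] knob2 [ 0.6795 -0.2766]
```

View pics/w15b.png

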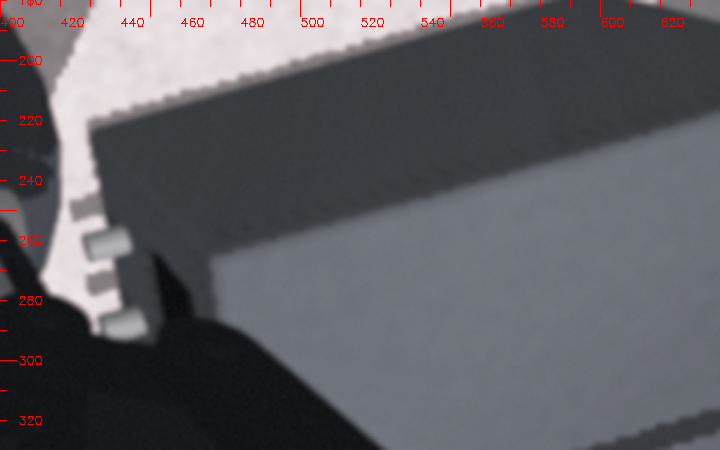

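```bash
python3 - <<'E'
from h import *
plan([.550,-.331,.20],Rtool(-.042,0),5)
E
```

```text
rows 5 t mm [38.3  2.9  0.5] |t| 38.4 a [ 0.0003 -0.0001  0.0001]
```

Emit:
servo_tool:
  commands: [0.0383,0.003,0.0005,0,0,0,-1,0.0383,0.003,0.0005,0,0,0,-1,0.0383,0.003,0.0005,0,0,0,-1,0.0383,0.003,0.0005,0,0,0,-1,0.0383,0.003,0.0005,0,0,0,-1,0,0,0,0,0,0,-1,0,0,0,0,0,0,-1]

```text
time: 25.15
eef_pos: [0.5505, -0.3306, 0.2003]
tcp_rot: [0.489, -0.489, 0.511, -0.511]
ft_force: [-0.2, 0.4, 0.4]
grip_width: 0.0853
```

```bash
python3 - <<'E'
from h import *
import pickle
np.set_printoptions(precision=4,suppress=True)
s=sense();print(s["time"],s["eef_pos"],s["qpos"],s["ft_force"],s["grip_width"])
c=calibration("wrist");im=read_camera("wrist");cv2.imwrite("pics/w16.png",im);pickle.dump(c,open("w16.pkl","wb"))
Rt=quat(s["tcp_rot"]).as_matrix()
print(proj(c,s["eef_pos"]*[1,1,0]+[0,0,.115]))
E
```

```text
25.15 [ 0.5505 -0.3306  0.2003] [-0.6503  0.2789  1.5978  0.0006  1.2652 -0.6073] [-0.1978  0.4348  0.3776] 0.08527631771496047
[[317.6026 201.9324]]
```

View pics/w16.png

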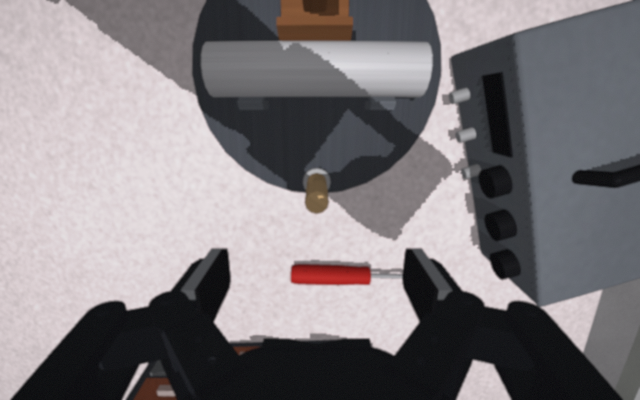

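Emit:
servo_tool:
  commands: [0,0.04,0,0,0,0,-1,0,0.04,0,0,0,0,-1,0,0.03,0,0,0,0,-1,0,0.014,0,0,0,0,-1,0,0,0,0,0,0,-1]

```text
time: 25.82
eef_pos: [0.5509, -0.3299, 0.0766]
tcp_rot: [0.49, -0.49, 0.51, -0.51]
ft_force: [-0.1, 0.3, 0.1]
grip_width: 0.0855
```

Emit:
servo_tool:
  commands: [0,0,0,0,0,0,1,0,0,0,0,0,0,1,0,0,0,0,0,0,1,0,0,0,0,0,0,1,0,0,0,0,0,0,1,0,0,0,0,0,0,1]
  force: 30

```text
time: 26.58
eef_pos: [0.5514, -0.3315, 0.0783]
tcp_rot: [-0.489, 0.489, -0.51, 0.511]
ft_force: [-2.1, 0.2, 6.3]
grip_width: 0.0193
```

```bash
python3 - <<'E'
from h import *
np.set_printoptions(precision=4,suppress=True)
s=sense();print(s["time"],s["eef_pos"],s["qpos"],s["ft_force"],s["grip_width"])
p=s["eef_pos"];C=np.array([.5537,-.2275]);th0=-.0425
d=p[:2]-C;print("r",np.hypot(*d),"th",np.arctan2(d[0],-d[1]))
# rows: rotate about deck centre by dth per row
d=.08
r=.105
for d in(.04,.06,.08,.1):
    print(d,"x",-r*(1-np.cos(d))*1e3,"z",r*np.sin(d)*1e3)
E
```

```text
26.575 [ 0.5514 -0.3315  0.0783] [-0.6501  0.415   1.6694 -0.0004  1.0548 -0.6077] [-2.138   0.2358  6.274 ] 0.01929549399614014
r 0.10401554862573101 th -0.02225999370192303
0.04 x -0.08398880059731884 z 4.198880089596587
0.06 x -0.18894330680356008 z 6.2962206803416825
0.08 x -0.33582083822495884 z 8.391042866763133
0.1 x -0.5245626458072888 z 10.482508747916956
```

Emit:
servo_tool:
  commands: [0,0,0.001,0,-0.01,0,1,0,0,0.0021,0,-0.02,0,1,-0.0001,0,0.0042,0,-0.04,0,1,-0.0001,0,0.0052,0,-0.05,0,1,-0.0001,0,0.0052,0,-0.05,0,1,-0.0001,0,0.0052,0,-0.05,0,1,-0.0001,0,0.0042,0,-0.04,0,1,0,0,0.0021,0,-0.02,0,1]

```text
time: 27.58
eef_pos: [0.5801, -0.3286, 0.0783]
tcp_rot: [-0.556, 0.556, -0.437, 0.438]
ft_force: [-3.9, 2.0, 6.3]
grip_width: 0.0191
```

```bash
cat > chk.py <<'E'
from h import *
import sys
np.set_printoptions(precision=4,suppress=True)
s=sense();p=s["eef_pos"];C=np.array([.5537,-.2275])
d=p[:2]-C;M=quat(s["tcp_rot"]).as_matrix();tz=M[:,2]
th=np.arctan2(d[0],-d[1])
f=s["ft_force"];print(s["time"],p,"r",np.hypot(*d),"th",th,"yaw",np.arctan2(tz[1],tz[0]),"f tool",M.T@f,"q",s["qpos"],s["grip_width"])
im=read_camera("scene");crop(im,200,180,330,310,6,sys.argv[1])
E
python3 chk.py s17.png
```

```text
27.575 [ 0.5801 -0.3286  0.0783] r 0.10449228188575685 th 0.25527748084514074 yaw 0.23808441547026524 f tool [-2.8346 -6.277  -3.2702] q [-0.6203  0.4585  1.6076 -0.0007  1.0742 -0.8581] 0.01907952647576282
```

View pics/s17.png

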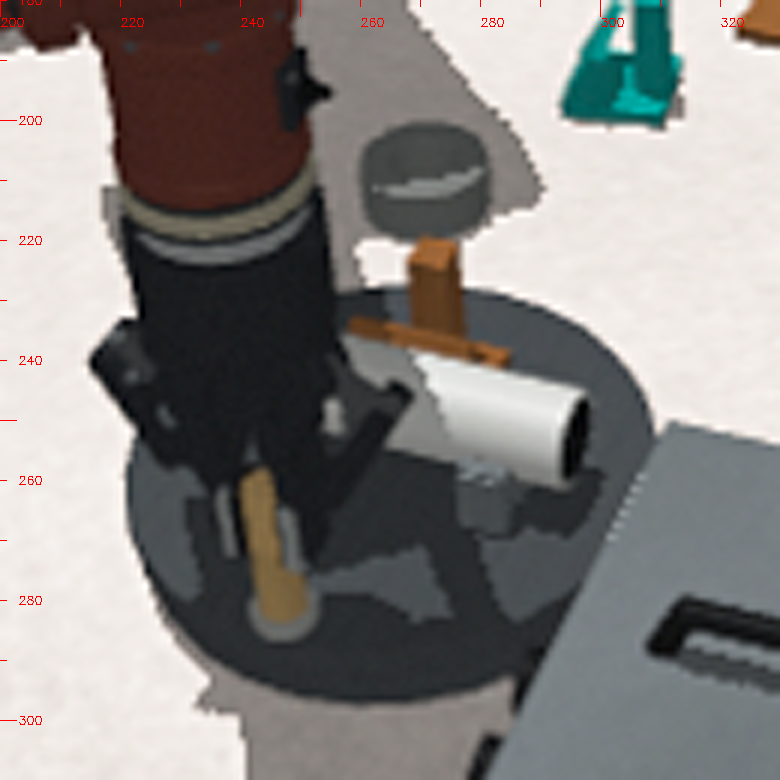

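Emit:
servo_tool:
  commands: [-0.0001,0,0.0021,0,-0.02,0,1,-0.0001,0,0.0042,0,-0.04,0,1,-0.0002,0,0.0052,0,-0.05,0,1,-0.0002,0,0.0052,0,-0.05,0,1,-0.0002,0,0.0052,0,-0.05,0,1,-0.0002,0,0.0052,0,-0.05,0,1,-0.0002,0,0.0052,0,-0.05,0,1,-0.0002,0,0.0052,0,-0.05,0,1]

```text
time: 28.62
eef_pos: [0.6141, -0.3136, 0.0783]
tcp_rot: [-0.625, 0.626, -0.33, 0.331]
ft_force: [-3.2, -1.6, 4.5]
grip_width: 0.0191
```

Emit:
servo_tool:
  commands: [-0.0001,0,0.0052,0,-0.05,0,1,-0.0001,0,0.0052,0,-0.05,0,1,-0.0001,0,0.0052,0,-0.05,0,1,-0.0001,0,0.0052,0,-0.05,0,1,-0.0001,0,0.0052,0,-0.05,0,1,-0.0001,0,0.0042,0,-0.04,0,1,-0.0001,0,0.0021,0,-0.02,0,1]

```text
time: 29.5
eef_pos: [0.638, -0.2915, 0.0783]
tcp_rot: [-0.668, 0.669, -0.229, 0.231]
ft_force: [-1.7, -1.2, 5.0]
grip_width: 0.0191
```

```bash
python3 chk.py s18.png
```

```text
29.5 [ 0.638  -0.2915  0.0783] r 0.10582573748934831 th 0.9213704300428495 yaw 0.9080103661806779 f tool [-0.6226 -5.0132 -1.9798] q [-0.5282  0.5217  1.5155 -0.001   1.1014 -1.4357] 0.019078571191058588
```

View pics/s18.png

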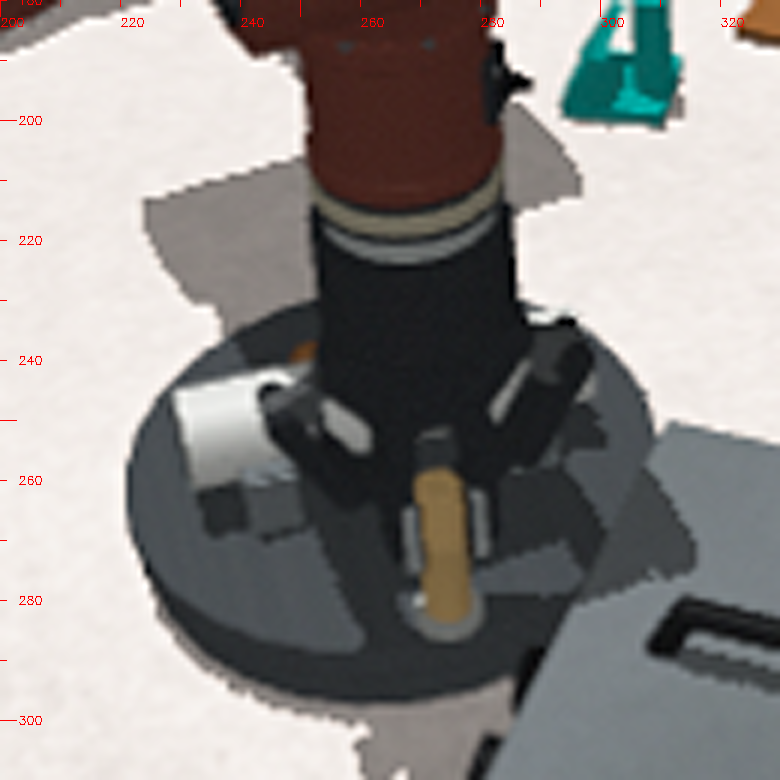

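Emit:
servo_tool:
  commands: [-0.0001,0,0.0021,0,-0.02,0,1,-0.0001,0,0.0042,0,-0.04,0,1,-0.0001,0,0.0052,0,-0.05,0,1,-0.0001,0,0.0052,0,-0.05,0,1,-0.0001,0,0.0052,0,-0.05,0,1,-0.0001,0,0.0052,0,-0.05,0,1,-0.0001,0,0.0052,0,-0.05,0,1,-0.0001,0,0.0042,0,-0.04,0,1]

```text
time: 30.55
eef_pos: [0.6552, -0.2595, 0.0784]
tcp_rot: [-0.698, 0.699, -0.109, 0.111]
ft_force: [-2.1, -0.8, 5.5]
grip_width: 0.0194
```

Emit:
servo_tool:
  commands: [-0.0001,0,0.0042,0,-0.04,0,1,-0.0001,0,0.0042,0,-0.04,0,1,0,0,0.0031,0,-0.03,0,1,0,0,0.0021,0,-0.02,0,1,0,0,0,0,0,0,1]

```text
time: 31.18
eef_pos: [0.6588, -0.2459, 0.0783]
tcp_rot: [-0.704, 0.705, -0.064, 0.066]
ft_force: [-1.5, -0.9, 5.7]
grip_width: 0.0193
```

```bash
python3 chk.py s19.png
```

```text
31.175 [ 0.6588 -0.2459  0.0783] r 0.10667848198009039 th 1.3973841520355126 yaw 1.3876898955199226 f tool [-1.2718 -5.671  -1.1302] q [-0.4568  0.5246  1.5111 -0.0003  1.1023 -1.8444] 0.01930978673380015
```

View pics/s19.png

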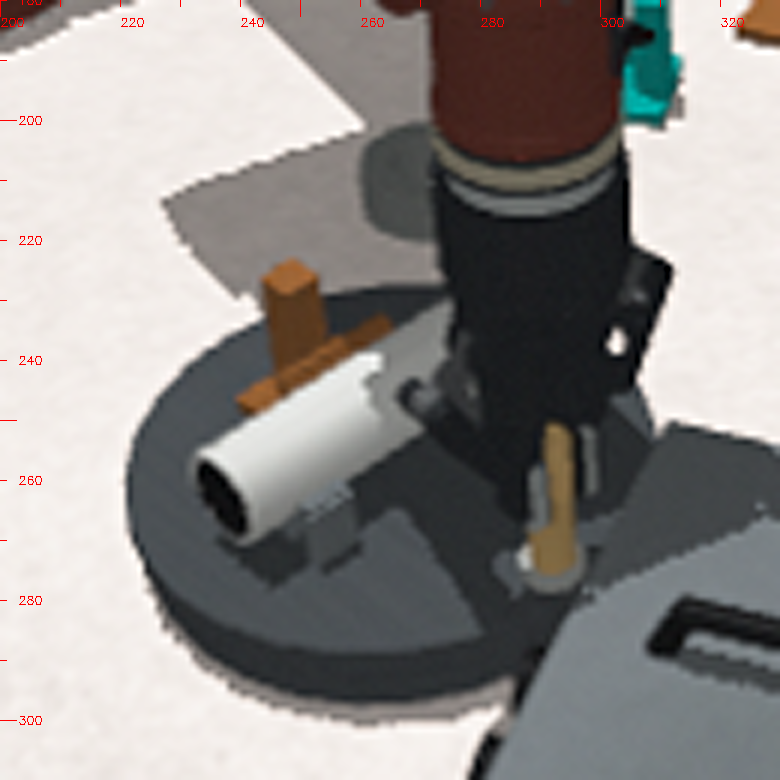

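Emit:
servo_tool:
  commands: [0,0,0.0031,0,-0.03,0,1,0,0,0.0031,0,-0.03,0,1,0,0,0.0021,0,-0.02,0,1,0,0,0.0021,0,-0.02,0,1,0,0,0,0,0,0,1]

```text
time: 31.85
eef_pos: [0.6585, -0.2434, 0.0783]
tcp_rot: [-0.702, 0.711, -0.029, 0.03]
ft_force: [-5.3, -18.2, 1.2]
grip_width: 0.0192
```

Emit:
servo_tool:
  commands: [0,0,0.002,0,-0.02,0,1,0,0,0.002,0,-0.02,0,1,0,0,0,0,0,0,1]

```text
time: 32.22
eef_pos: [0.6581, -0.2434, 0.0783]
tcp_rot: [-0.7, 0.714, -0.015, 0.016]
ft_force: [-7.5, -27.2, 1.4]
grip_width: 0.0192
```

Emit:
servo_tool:
  commands: [0,0,-0.004,0,0.02,0,1,0,0,-0.002,0,0.02,0,1,0,0,0,0,0,0,1]

```text
time: 32.6
eef_pos: [0.6582, -0.2434, 0.0782]
tcp_rot: [-0.703, 0.71, -0.029, 0.029]
ft_force: [-5.7, -13.4, 4.5]
grip_width: 0.0193
```

```bash
python3 chk.py s20.png; python3 - <<'E'
from h import *
import pickle
c=calibration("wrist");im=read_camera("wrist");cv2.imwrite("pics/w20.png",im);pickle.dump(c,open("w20.pkl","wb"))
im=read_camera("top");cv2.imwrite("pics/t20.png",im)
E
```

```text
32.6 [ 0.6582 -0.2434  0.0782] r 0.10574716039926535 th 1.4198347283821682 yaw 1.4886136138344321 f tool [ -4.6032  -4.3977 -13.8495] q [-0.45    0.5224  1.5147 -0.0106  1.1003 -1.9338] 0.0193019183781475
```

View pics/s20.png

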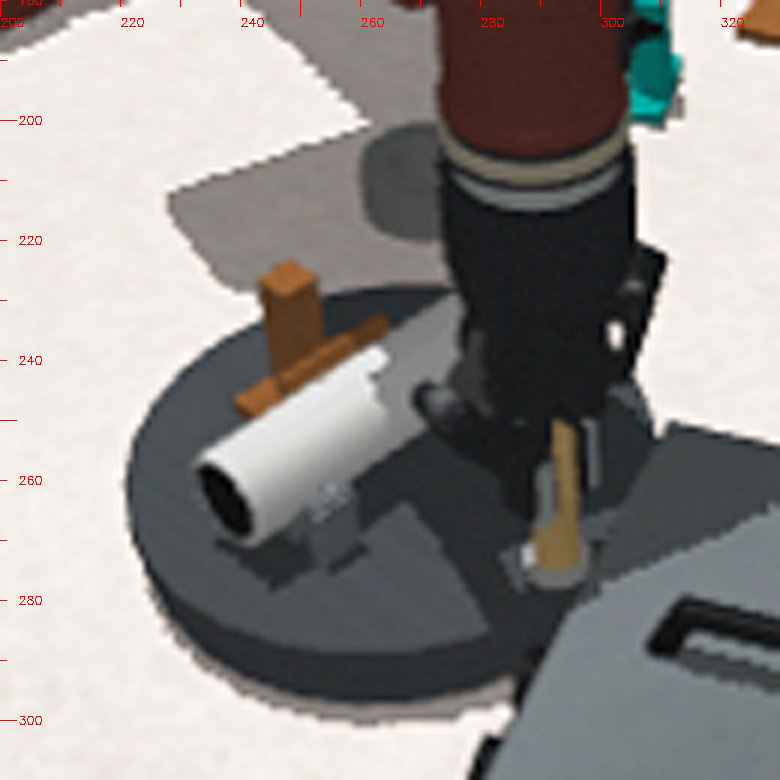

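View pics/w20.png

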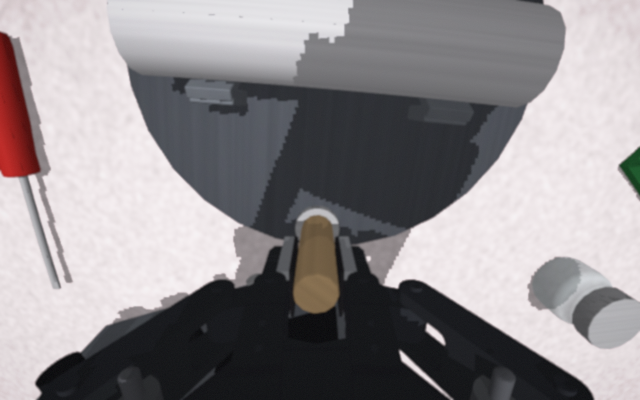

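Emit:
servo_tool:
  commands: [0,0,-0.002,0,0.03,0,1,0,0,-0.001,0,0.03,0,0,0,0,0,0,0,0,-1,0,0,0,0,0,0,-1,0,0,0,0,0,0,-1]

```text
time: 33.38
eef_pos: [0.6594, -0.2396, 0.0771]
tcp_rot: [-0.705, 0.706, -0.05, 0.051]
ft_force: [-0.3, -0.8, -0.4]
grip_width: 0.0847
```

```bash
python3 chk.py s21.png
```

```text
33.375 [ 0.6594 -0.2396  0.0771] r 0.10643276773034198 th 1.4566347421721537 yaw 1.428519065221376 f tool [-0.135   0.4167 -0.8489] q [-0.4484  0.5244  1.5141 -0.0002  1.1017 -1.8769] 0.08467968605311053
```

View pics/s21.png

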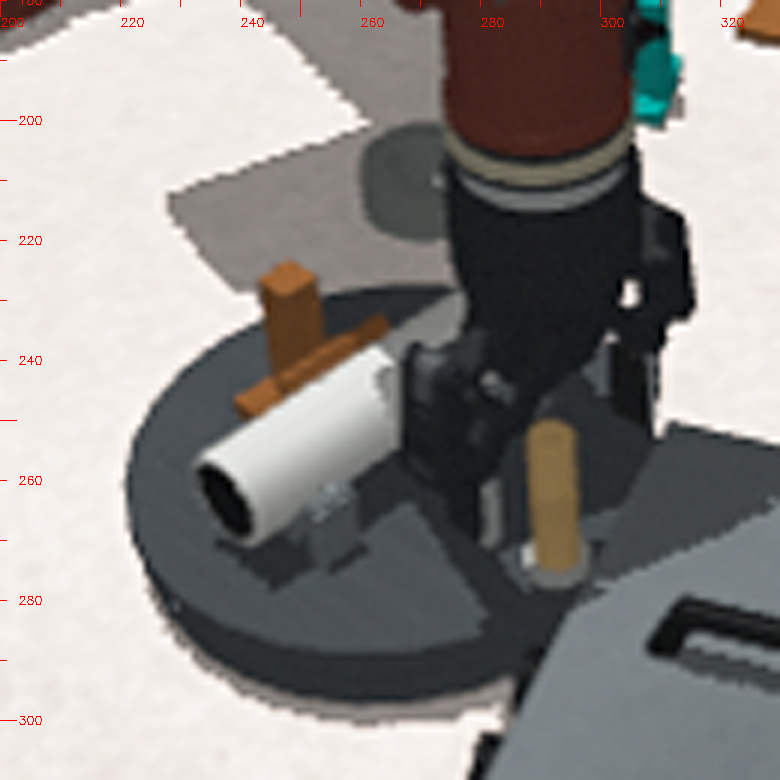

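Emit:
servo_tool:
  commands: [0,0,0,0,0,0,0,0,0,0,0,0,0,0,0,0,0.004,0,0,0,0,0,0,0.003,0,0,0,0,0,0,0,0,0,0,0]

```text
time: 34.05
eef_pos: [0.6604, -0.233, 0.0775]
tcp_rot: [-0.705, 0.706, -0.05, 0.051]
ft_force: [-0.6, -0.2, 0.2]
grip_width: 0.0426
```

Emit:
servo_tool:
  commands: [0,0,0.002,0,0,0,0,0,0,0.002,0,0,0,0,0,0,0,0,0,0,0]

```text
time: 34.42
eef_pos: [0.6606, -0.2321, 0.0774]
tcp_rot: [-0.703, 0.707, -0.05, 0.051]
ft_force: [-0.0, -6.7, -2.0]
grip_width: 0.0426
```

Emit:
servo_tool:
  commands: [0,0,0.002,0,0,0,0,0,0,0.002,0,0,0,0,0,0,0,0,0,0,0]

```text
time: 34.8
eef_pos: [0.6606, -0.2321, 0.0774]
tcp_rot: [-0.701, 0.709, -0.05, 0.051]
ft_force: [-1.8, -14.7, -3.5]
grip_width: 0.0427
```

Emit:
servo_tool:
  commands: [0,0,-0.008,0,0,0,0,0,0,-0.006,0,0,0,-1,0,0,0,0,0,0,-1,0,0,0,0,0,0,-1,0,-0.03,0,0,0,0,-1,0,-0.05,0,0,0,0,-1,0,-0.05,0,0,0,0,-1]

```text
time: 35.67
eef_pos: [0.6591, -0.2382, 0.2083]
tcp_rot: [-0.705, 0.705, -0.05, 0.051]
ft_force: [0.3, 0.5, 0.7]
grip_width: 0.0853
```

Emit:
servo_tool:
  commands: [-0.03,-0.04,0,0,0,0,-1,-0.05,-0.03,0,0,0,0,-1,-0.05,0,0,0,0,0,-1,0,0,0,0,0,0,-1,0,0,0,0,0,0,-1]

```text
time: 36.3
eef_pos: [0.531, -0.2203, 0.2776]
tcp_rot: [-0.705, 0.706, -0.049, 0.052]
ft_force: [1.2, -0.1, -0.0]
grip_width: 0.0853
```

```bash
python3 chk.py s22.png; python3 - <<'E'
from h import *
im=read_camera("scene");cv2.imwrite("pics/s22f.png",im)
im=read_camera("wrist");cv2.imwrite("pics/w22.png",im)
im=read_camera("top");cv2.imwrite("pics/t22.png",im)
E
```

```text
36.3 [ 0.531  -0.2203  0.2776] r 0.023816639436459 th -1.8788054706012138 yaw 1.4279505306578324 f tool [1.2436 0.0375 0.0363] q [-0.5154  0.0738  1.6868  0.0002  1.3777 -1.9434] 0.08529624846619624
```

View pics/s22.png

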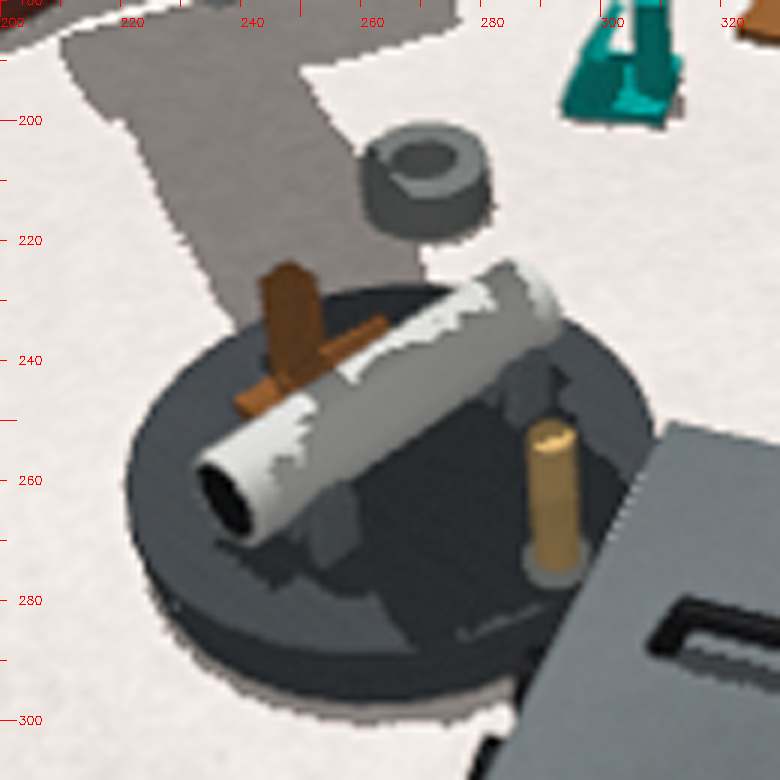

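View pics/w22.png

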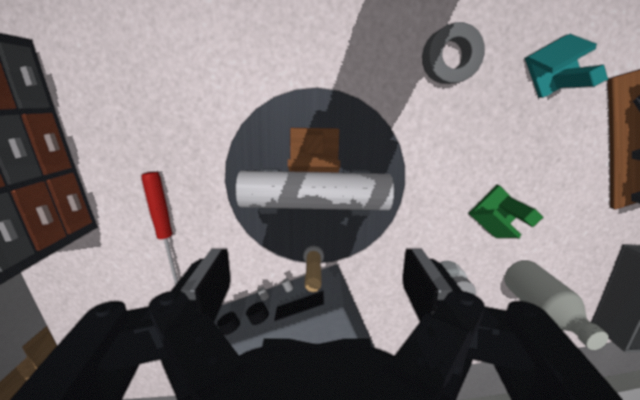

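View pics/s22f.png

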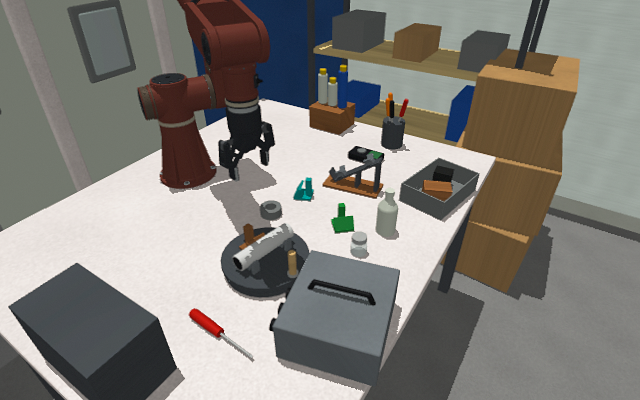

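```bash
python3 - <<'E'
from h import *
im=cv2.imread("pics/w22.png");crop(np.clip(im*1.3,0,255).astype(np.uint8),215,80,415,280,4,"w22a.png")
E
```

```text
(no output)
```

View pics/w22a.png

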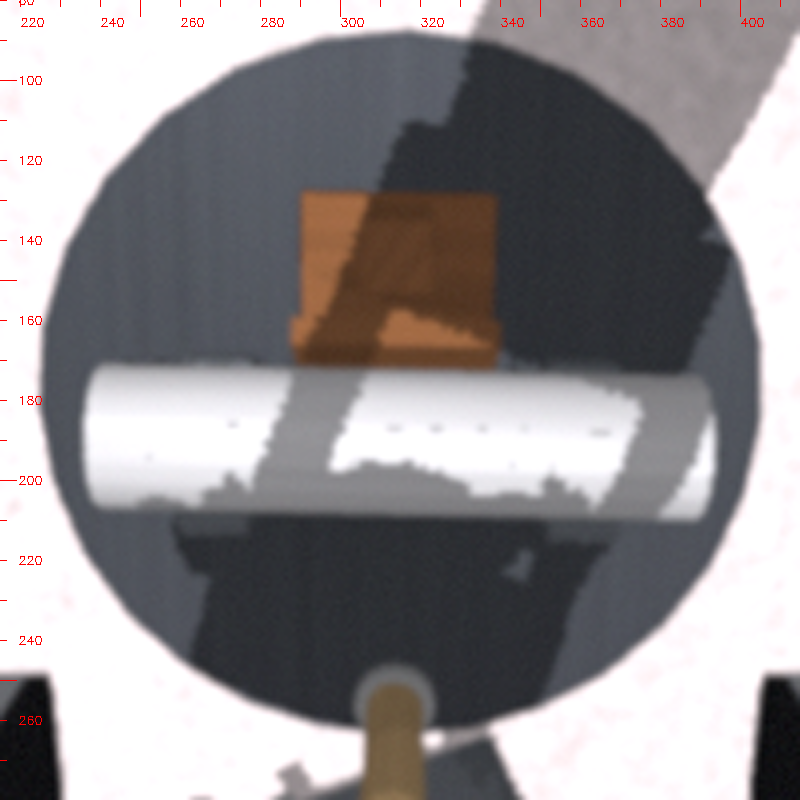

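```bash
python3 - <<'E'
from rig import *
print(sense()["time"]);print(sign_off())
E
```

```text
36.5
the job is handed in; nothing more can be done
None
```

I laid the tube in the two V-cradles, stood the chock snug against it on the low, open side, then swung the turntable by its handle to the stop. I let go and handed the job in at 36.5 s.

- **Tube:** I lowered it in small steps until both sides of the V carried it, then released it. It is centred to about 1.5 mm along its length.
- **Chock:** I used the wooden one and left the green and turquoise look-alikes alone. Before the swing I slid it in until it pressed on the tube with about 9 N. It sat about 2–3 mm off midway along the tube, and I left it there.
- **Turntable:** The handle stopped about 0.15 rad short of a quarter turn in the robot's frame. I took the turntable base to be set at a slight angle, so I let go and pushed again. The handle did not move under about 15 N, three times the turning force, and the gripper was touching nothing else. I therefore judged this to be the hard stop.
- **Last pictures:** Tube and chock were in place, and the other things on the bench looked undisturbed. The chock's face and the tube looked parallel before the swing but about 1° apart after it. I left that uncorrected, so there may be a gap of about 1 mm at one end of the chock's face.

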